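# Tare the soap bowl and weigh a staggered stack of soaps

### The job

Weigh the fresh soap bars: set the empty soap bowl centred and square on the scale's pan with its long side across the scale, let go of it, and press the tare button while the bowl is still empty. Then build one flat pile of all the soaps in the bowl, each lying lengthwise along the bowl and shifted alternately about 12 mm off the middle towards one ear, then towards the other, so that every bar steps over the end of the one below and air can reach it. Leave the bystanders on the counter where they stand.

Things in the scene. Friction and masses are not known exactly. Their poses are not given: they have to be found in the camera images.
- scale: Flat bathroom parcel scale, brushed metal, fixed to the counter: 200 mm (its x) by 180 mm (its y), 22 mm high, with a raised steel weighing pan (140 mm in x by 160 mm in y, top 28 mm above the counter) on the far part and a 60 mm wide control strip with a dark display and the tare button along its near edge (-x). Origin: centre of its underside; z up. It stands in a different place and yaw each time.
- pan (a point): Centre of the top face of the scale's weighing pan (25 mm to +x of the scale's origin, 28 mm above the counter); axes as the scale's.
- tare_top (a point): Centre of the top face of the round white tare button, 24 mm across, in a small grey housing on the scale's near control strip (76 mm to -x and 40 mm to -y of the scale's origin). It is pressed straight down.
- tare (a joint): Travel of the tare button in m: 0 released, 0.005 fully down; springs back when let go; fully down takes 4 N.
- dish: Empty oblong white ceramic soap bowl, very shallow: 130 mm (its x) by 170 mm (its y), 280 g. Floor 6 mm thick, rim 6 mm thick and only 8 mm high above its underside (2 mm above the floor). At the middle of each short end (y = +80 mm and y = -80 mm) stands an upright grip ear, 10 mm thick (in y), 50 mm wide (in x), its top 36 mm above the underside: pinch an ear across its thickness to lift and carry the bowl. Origin: centre of its underside; z up.
- board: Wooden drying board fixed to the counter, 270 mm (its x) by 190 mm (its y), top 12 mm above the counter, origin centre of its underside, z up. The soaps start on it in up to six places: x = -90, 0, +90 mm by y = -46, +46 mm in its frame.
- soap1: Plain olive soap bar, 42 mm (its x) by 70 mm (its y) by 22 mm high (its z), about 75 g, starting flat on the drying board. Origin: centre of the bar. Both large faces are alike, and either may lie up. All soaps are alike; four to six are present, the others are absent.
- soap2: Plain olive soap bar, 42 mm (its x) by 70 mm (its y) by 22 mm high (its z), about 75 g, starting flat on the drying board. Origin: centre of the bar. Both large faces are alike, and either may lie up. All soaps are alike; four to six are present, the others are absent.
- soap3: Plain olive soap bar, 42 mm (its x) by 70 mm (its y) by 22 mm high (its z), about 75 g, starting flat on the drying board. Origin: centre of the bar. Both large faces are alike, and either may lie up. All soaps are alike; four to six are present, the others are absent.
- soap4: Plain olive soap bar, 42 mm (its x) by 70 mm (its y) by 22 mm high (its z), about 75 g, starting flat on the drying board. Origin: centre of the bar. Both large faces are alike, and either may lie up. All soaps are alike; four to six are present, the others are absent.
- soap5: Plain olive soap bar, 42 mm (its x) by 70 mm (its y) by 22 mm high (its z), about 75 g, starting flat on the drying board. Origin: centre of the bar. Both large faces are alike, and either may lie up. All soaps are alike; four to six are present, the others are absent.
- soap6: Plain olive soap bar, 42 mm (its x) by 70 mm (its y) by 22 mm high (its z), about 75 g, starting flat on the drying board. Origin: centre of the bar. Both large faces are alike, and either may lie up. All soaps are alike; four to six are present, the others are absent.
- claw_clip: Bystander, not part of the job: small tortoiseshell-coloured hair claw clip, 75 x 45 x 45 mm, lying on the counter. Origin: centre of its underside.
- pot: Bystander, not part of the job: white ceramic lidded pot, 76 mm across, 73 mm high. Origin: centre of its underside.
- nail_brush: Bystander, not part of the job: wooden nail brush, 90 x 40 x 28 mm, lying on the counter. Origin: centre of its underside.
- cream_jar: Bystander, not part of the job: amber glass cream jar with a brass cap, 60 mm across, 50 mm high. Origin: centre of its underside.
- tin: Bystander, not part of the job: flat round aluminium balm tin, 70 mm across, 30 mm high. Origin: centre of its underside.
- perfume: Bystander, not part of the job: square clear perfume bottle with a brass cap, 55 x 30 mm, 100 mm high. Origin: centre of its underside.
Things that resemble listed ones, but are neither listed nor needed, are in the scene too. What is shaped like the soap4 but blue, pink or red is not meant.

How it is judged:
By the outcome, as a careful person would: the job done as asked, in the order asked, and still so for the second after the job is handed in, with the robot touching nothing.
Of soap1, soap2, soap3, soap4, soap5, soap6 only 4 to 6 are there at a start; the rules pass over those that are not, and their reading is None.
At some moment in a run one of soap1, soap2, soap3, soap4, soap5, soap6 may be knocked a few centimetres aside while the robot is not near it.
It also fails if it takes over 210 s, if anything falls off the work surface, if the arm or the gripper's body presses on something with over 40 N, if the wrist force passes 120 N, or if a joint passes its speed limit or range.

### The arm

A 6-joint arm with a two-finger parallel gripper is mounted at the origin on the work surface. World frame = base frame: x ahead of the robot, y to its left, z up, the work surface at z = 0. Lengths are in m, angles in rad, forces in N, time in s.
With the tool pointing down it reaches from about 0.35 to 0.875 m from the base axis. Payload 4.2 kg.
Tool frame: the origin (TCP) lies midway between the tips of the shut fingers; the grasp point (between the pads) lies 19 mm behind it; z points along the fingers, y is the line along which they close (so a half turn about z gives the same grasp; the last joint's range is limited). The gripper opens to 87 mm and grips with 3 to 60 N. Pads are 19 mm wide; open, the fingers measure 117 mm over their backs; the gripper's body (75 mm by 190 mm) begins 51 mm behind the grasp point.
Start: joints at [-0.869, 0.385, 0.008, 0, -1.194, -0.259], TCP at [0.268, -0.565, 0.189] pointing down, gripper open.
Joint ranges: [-3.14, 3.14], [-1.21, 2.06], [-1.07, 1.41], [-3.16, 2.05], [-2.99, -0.16], [-3.1, 3.1]. Speed limits (rad/s): [2.79, 2.79, 3.14, 3.14, 3.14, 3.14].

### API

Orientations are given as a rotation vector (axis times angle).
In Python, from station import r, vision, order gives the robot as it stands. The module is installed in compiled form; this text tells all that it offers.
- The arm moves only by the tool send_rows, never from a script. Its argument "rows" is a list of rows, each a list of 6 numbers: the shift along the tool's x, y, z normalised to -1 to 1, where 1 is 0.1 m, then the turn, a rotation vector about the tool's x, y, z normalised to -1 to 1, where 1 is 30 degrees. In form: [[dx, dy, dz, wx, wy, wz], ...]. A call has 1 to 20 rows; each row shifts and turns the commanded pose from where the row before left it, along the tool's axes as they then stand; what a row does not reach is not made up. A row lasts 1/12 s, in which the tool goes at most 41.7 mm and 7.16 degrees, less where a joint would pass 70% of its speed; a pose out of reach is approached as far as the arm can. A call with a number of a shift or a turn outside -1 to 1 is refused whole. A call with a gripper value outside its range is refused whole. "grip" is the closure, from -1 (fully open) to 1 (shut), so that 0 is half open, set as the call begins (left out, the last holds). The fingers move at their own pace and stop on an object; "newtons" is the grip in N (left out, the last holds). Time passes only in rows, so rows that do not move let the fingers close. It gives the time, the measured TCP pose, the force, the opening and the grip force at its end, in the units of the state.
- r.get_obs(): the state, without advancing time (a new reading comes with each control period).
- vision.camera(name): name is "scene" or "top"; returns a dict with "image" (400x640x3 uint8, red, green, blue), "camera_matrix" (3x3 intrinsics, pixels), "extrinsics" (4x4, takes a point from camera to world coordinates). Camera axes: x right, y down, z forward; pixel columns grow to the right and rows downward; lengths in m; the calibration is good to about 2 mm. A picture is of the moment at which its call begins. There is no depth.
- order.hand_in(): hands the job in; it is judged then, once.
The state is a dict: "clock": time; "joint_pos": joint angles; "joint_velocities": joint speeds; "tau": joint torques, N m; "position": TCP position; "ee_rot": TCP orientation; "force": force on the tool from outside, world axes, zero at the start; "wrist_torque": the same for the moment, N m; "width": opening from 0.0 (shut) to 1.0 (fully open); "grip_force": force on a finger pad.
Only numpy, scipy, OpenCV 4.12 (cv2) and the standard library are available. Lean on these libraries where they do the work, as an engineer would, in place of code of your own. Each camera call takes 0.05 s, during which the arm holds its last target. There are 200 camera calls.

## Working session

There is one attempt and no reset: what is moved stays moved. The work goes in short steps, Python scripts to look and compute and a tool call to move; the robot and the scene stay as the last step left them, time stands still between calls to the robot, and variables do not carry over. Pictures are saved under pics/ and viewed, at most 14 in all, crops included, and the job is handed in when it is done.

Besides the shell and the picture viewer there is one more tool, called after ">>>" as name(argument=value, ...) on one line, values as JSON. send_rows: Moves the arm, as the interface text tells. Scaled input: -1 to 1 covers 0.1 m each way for a shift and 30 degrees each way for a turn. Its arguments: {"type":"object","properties":{"rows":{"type":"array"},"grip":{"type":"number"},"newtons":{"type":"number"}},"required":["rows"]}

```bash
ls; mkdir -p pics; python3 - <<'E'
from station import r,vision
import cv2
print(r.get_obs())
for n in("top","scene"):
    c=vision.camera(n);cv2.imwrite(f"pics/{n}0.png",c["image"][:,:,::-1]);print(c["camera_matrix"],c["extrinsics"])
E
```

```text
pics
{'clock': 0.0, 'joint_pos': array([-8.69393702e-01,  3.85511389e-01,  6.58936494e-03, -5.32242951e-04,
       -1.19400746e+00, -2.58597521e-01]), 'joint_velocities': array([ 3.36663657e-04,  5.35709535e-04, -2.83448148e-04,  8.50987464e-04,
       -2.85655804e-05, -7.31929689e-04]), 'tau': array([ 1.24661492e-04, -3.90662062e+01,  1.87402707e+01,  4.21959221e+00,
        1.11070319e-02, -2.27191813e-04]), 'position': array([ 0.26751203, -0.56407891,  0.18816776]), 'ee_rot': array([ 0.68946674, -3.06444073, -0.00333036]), 'force': array([ 0.19669698, -0.44612732,  0.51394756]), 'wrist_torque': array([-0.03873161, -0.0081579 , -0.03206759]), 'grip_force': 0.0, 'width': 0.9995512210190037}
[[495.95230669   0.         317.88884223]
 [  0.         495.95230669 203.90491056]
 [  0.           0.           1.        ]] [[-2.89489984e-02 -9.92466842e-01  1.19044206e-01  3.49354567e-01]
 [-9.99580150e-01  2.85980535e-02 -4.65561812e-03 -3.01641914e-02]
 [ 1.21611404e-03 -1.19129001e-01 -9.92878040e-01  1.66471215e+00]
 [ 0.00000000e+00  0.00000000e+00  0.00000000e+00  1.00000000e+00]]
[[466.73813925   0.         311.97948949]
 [  0.         466.73813925 190.09906674]
 [  0.           0.           1.        ]] [[ 0.82695447  0.40072811 -0.39441512  1.00243317]
 [ 0.56214867 -0.57473819  0.5946973  -0.70175225]
 [ 0.0116265  -0.71350753 -0.70055109  0.86327452]
 [ 0.          0.          0.          1.        ]]
```

View pics/top0.png

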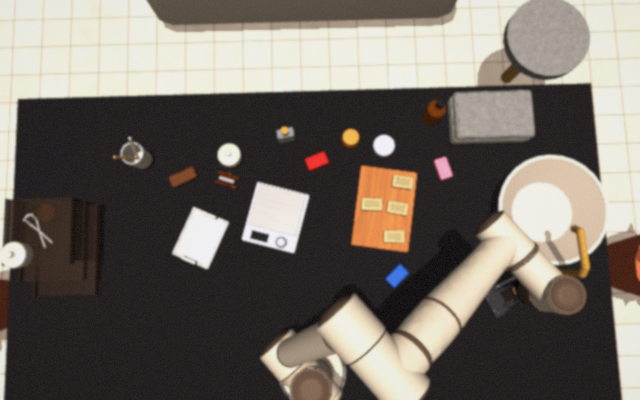

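View pics/scene0.png

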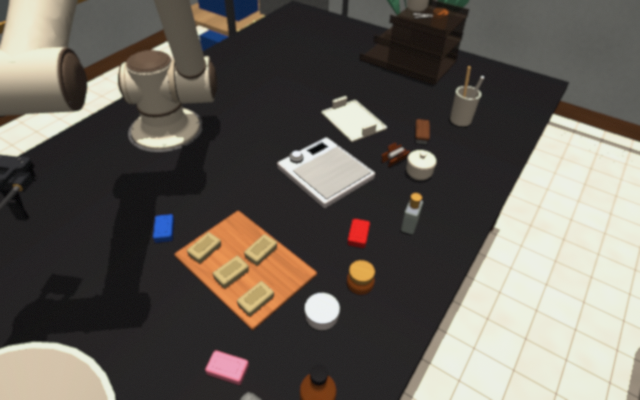

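Four olive bars: top-view (403,182), (372,204), (397,208), (394,237), all on the board. Lookalikes are blue (397,275), red (316,160) and pink (443,167), none wanted. The bowl is at (200,238), which could be confused with the white-pan scale at (275,217) or the tin at (384,145). The tare button is at (281,242).

```bash
python3 - <<'E'
import cv2,numpy as np
a=cv2.imread("pics/top0.png")[140:290,160:430]
cv2.imwrite("pics/crop1.png",cv2.resize(a,None,fx=2.9,fy=2.9,interpolation=cv2.INTER_CUBIC)[:, :800])
for n,pts in(("top",[(200,238),(270,205),(262,237),(403,182),(372,204),(365,180),(410,240),(281,242),(230,300)]),("scene",[(353,119),(325,170),(204,247),(255,298),(231,271),(200,260),(295,275)])):
    h=cv2.cvtColor(cv2.imread(f"pics/{n}0.png"),cv2.COLOR_BGR2HSV)
    print(n,[(p,h[p[1],p[0]].tolist()) for p in pts])
E
```

```text
top [((200, 238), [120, 2, 241]), ((270, 205), [15, 15, 234]), ((262, 237), [30, 26, 40]), ((403, 182), [20, 107, 219]), ((372, 204), [21, 101, 224]), ((365, 180), [13, 170, 231]), ((410, 240), [12, 126, 93]), ((281, 242), [120, 5, 245]), ((230, 300), [23, 57, 36])]
scene [((353, 119), [36, 16, 241]), ((325, 170), [21, 19, 212]), ((204, 247), [22, 109, 183]), ((255, 298), [21, 110, 188]), ((231, 271), [22, 108, 187]), ((200, 260), [22, 103, 82]), ((295, 275), [12, 168, 213])]
```

View pics/crop1.png

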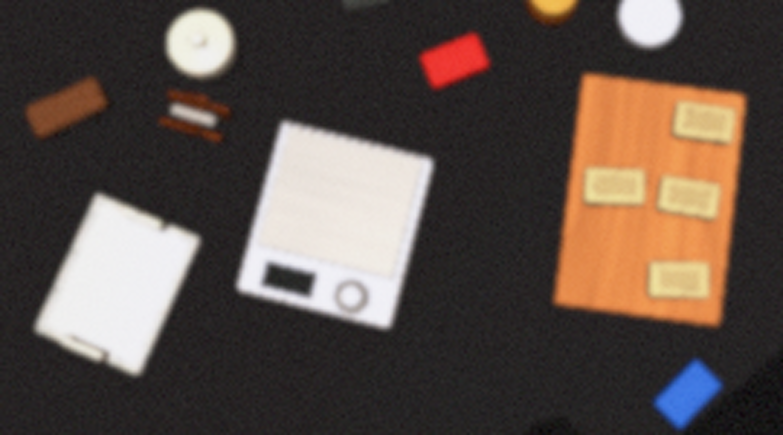

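```bash
cat >h.py <<'E'
import cv2,numpy as np
from scipy.optimize import minimize
from station import r,vision
S=4
def box(cx,cy,z0,z1,lx,ly): return np.array([[cx+a*lx/2,cy+b*ly/2,z] for a in(-1,1) for b in(-1,1) for z in(z0,z1)])
SOAP=[box(0,0,-.011,.011,.042,.070)]
DISH=[box(0,0,0,.008,.13,.17),box(0,.08,0,.036,.05,.01),box(0,-.08,0,.036,.05,.01)]
SCALE=[box(0,0,0,.022,.2,.18),box(.025,0,.022,.028,.14,.16)]
def cam(n,save=None):
    c=vision.camera(n); im=c["image"][:,:,::-1]
    if save: cv2.imwrite(f"pics/{save}.png",im)
    return im,c["camera_matrix"],np.linalg.inv(c["extrinsics"])
def proj(P,K,E):
    q=(P@E[:3,:3].T+E[:3,3])@K.T; return q[:,:2]/q[:,2:]
def unproj(u,v,K,E,z):
    Ei=np.linalg.inv(E); d=Ei[:3,:3]@np.linalg.inv(K)@[u,v,1]; o=Ei[:3,3]; return o+d*(z-o[2])/d[2]
def soapmask(im):
    h=cv2.cvtColor(im,cv2.COLOR_BGR2HSV); return ((h[...,0]>=17)&(h[...,0]<=32)&(h[...,1]>60)&(h[...,1]<140)&(h[...,2]>75)).astype(np.uint8)
def whitemask(im,t=120):
    h=cv2.cvtColor(im,cv2.COLOR_BGR2HSV); return ((h[...,1]<60)&(h[...,2]>t)).astype(np.uint8)
def up(im): return cv2.resize(im,None,fx=S,fy=S,interpolation=cv2.INTER_LINEAR)
def render(boxes,p,z,K,E,shape):
    m=np.zeros(shape,np.uint8);c,s=np.cos(p[2]),np.sin(p[2]);R=np.array([[c,-s,0],[s,c,0],[0,0,1]])
    for b in boxes:
        q=(proj(b@R.T+[p[0],p[1],z],K,E)+.5)*S-.5
        cv2.fillConvexPoly(m,cv2.convexHull(np.round(q*16).astype(np.int32)),1,shift=4)
    return m
def fit(boxes,z,views,p0):
    """views: list of (mask at S x, K, E)"""
    def cost(p):
        t=0
        for m,K,E in views:
            a=render(boxes,p,z,K,E,m.shape); t+=1-(a&m).sum()/max(1,(a|m).sum())
        return t
    best=None
    for dy in(-.15,0,.15):
        s=np.array([p0]*4,float); s[:,2]+=dy
        s[1:]+=np.diag([.01,.01,.15])
        o=minimize(cost,s[0],method="Nelder-Mead",options=dict(initial_simplex=s,xatol=1e-4,fatol=1e-5))
        if best is None or o.fun<best.fun: best=o
    return best.x,best.fun
def blobs(mask):
    n,l,st,c=cv2.connectedComponentsWithStats(mask); return l,st,c
def blobat(mask,u,v):
    """component of S-x mask nearest pixel (u,v), holes filled"""
    l,st,c=blobs(mask); k=[i for i in range(1,len(st)) if st[i,4]>200]
    ys=min(k,key=lambda i:np.min(np.hypot(*(np.argwhere(l==i)[::7]-[v*S,u*S]).T)))
    m=(l==ys).astype(np.uint8); cs,_=cv2.findContours(m,cv2.RETR_EXTERNAL,cv2.CHAIN_APPROX_NONE)
    return cv2.drawContours(m,cs,-1,1,-1)
def soaps(zc,pts,cams=("top","scene"),save=None):
    """pts: approx world xy list"""
    V=[(n,)+cam(n,save and save+n) for n in cams]; out=[]
    for x,y,a in pts:
        vs=[]
        for n,im,K,E in V:
            u,v=proj(np.array([[x,y,zc]]),K,E)[0]; vs.append((blobat(soapmask(up(im)),u,v),K,E))
        out.append(fit(SOAP,zc,vs,[x,y,a]))
    return out
E
python3 - <<'E'
from h import *
T=cam("top");C=cam("scene")
mt,ms=whitemask(up(T[0])),whitemask(up(C[0]),100)
for nm,B,z,a,b in(("dish",DISH,0,(200,238),(353,119)),("scale",SCALE,0,(262,215),(325,170))):
    p=unproj(*a,T[1],T[2],.01)
    vs=[(blobat(mt,*a),*T[1:]),(blobat(ms,*b),*C[1:])]
    g={"dish":-.45,"scale":-.25}[nm]
    for k in(vs,vs[:1],vs[1:]): x,f=fit(B,z,k,[p[0],p[1],g]);print(nm,x.round(4),np.degrees(x[2]).round(1),round(f,3))
l,st,c=blobs(soapmask(T[0])); pts=[]
for i in range(1,len(st)):
    if st[i,4]>60 and 350<c[i][0]<420 and 160<c[i][1]<255: q=unproj(*c[i],T[1],T[2],.03); pts.append((q[0],q[1],-.1))
print(len(pts))
for cs in(("top","scene"),("top",)):
  for x,f in soaps(.023,pts,cs): print(x.round(4),np.degrees(x[2]).round(1),round(f,3))
E
```

```text
dish [0.4465 0.3612 1.1373] 65.2 0.087
dish [ 0.447   0.3595 -2.0017] -114.7 0.035
dish [0.4459 0.3628 1.1325] 64.9 0.038
scale [ 0.5067  0.1074 -0.2786] -16.0 0.101
scale [ 0.5079  0.1058 -0.2782] -15.9 0.025
scale [ 0.5037  0.1146 -0.2898] -16.6 0.046
4
[ 0.6125 -0.3216 -0.078 ] -4.5 0.417
[ 0.5414 -0.2144  0.0102] 0.6 0.386
[ 0.526  -0.2995 -0.1315] -7.5 0.405
[ 0.4308 -0.2825 -0.0365] -2.1 0.394
[ 0.6123 -0.3209 -0.1877] -10.8 0.201
[ 0.5421 -0.2159 -0.0416] -2.4 0.161
[ 0.5254 -0.3014 -0.1207] -6.9 0.192
[ 0.432  -0.285  -0.0474] -2.7 0.165
```

```bash
python3 - <<'E'
from h import *
T=cam("top");C=cam("scene")
print(unproj(281,242,T[1],T[2],.028),unproj(297,156,C[1],C[2],.028))
for p in((.5079,.1058,-.278),(.5037,.1146,-.29),(.5067,.1074,-.2786)):
  c,s=np.cos(p[2]),np.sin(p[2]);print("tare",p[0]-.076*c+.04*s,p[1]-.076*s-.04*c)
out=[]
for (im,K,E),(x0,y0,x1,y1),rend in((T,(235,160,425,260),1),(C,(170,130,380,330),1)):
    u=up(im).copy();sm=soapmask(u)
    sh=sm.shape
    for B,z,p in((SCALE,0,(.5067,.1074,-.2786)),(DISH,0,(.4465,.3612,1.1373)),*[(SOAP,.023,q) for q in((.6123,-.3209,-.19),(.5421,-.2159,-.04),(.5254,-.3014,-.12),(.432,-.285,-.047))]):
        cs,_=cv2.findContours(render(B,p,z,K,E,sh),0,2);cv2.drawContours(u,cs,-1,(255,0,255),1)
    cs,_=cv2.findContours(sm,0,2);cv2.drawContours(u,cs,-1,(0,255,0),1)
    out.append(u[y0*S:y1*S,x0*S:x1*S])
cv2.imwrite("pics/ov1.png",out[0]);cv2.imwrite("pics/ov2.png",cv2.resize(out[1],None,fx=.71,fy=.71))
print(out[0].shape)
E
```

```text
[0.42279218 0.08724966 0.028     ] [0.42279511 0.09470452 0.028     ]
tare 0.4238406072878702 0.08819265787042418
tare 0.41943537645684165 0.09800261408745961
tare 0.42263005801391657 0.08984309667234681
(400, 760, 3)
```

View pics/ov1.png

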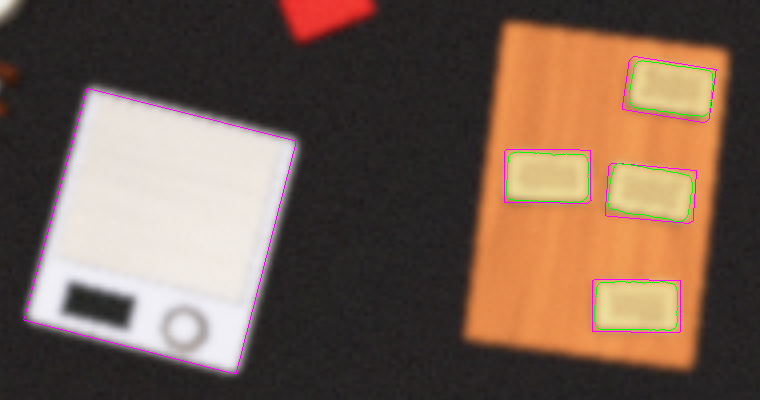

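View pics/ov2.png

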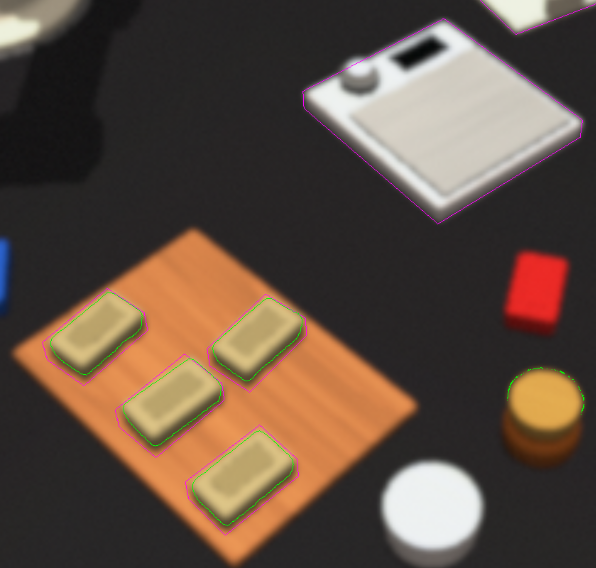

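```bash
cat >>h.py <<'E'
from scipy.spatial.transform import Rotation as Ro
def go(x,y,z,yd,half=True):
    """yd: wanted world direction (deg) of tool y. Prints turn units, then shift units after the turn"""
    o=r.get_obs();R=Ro.from_rotvec(o["ee_rot"]).as_matrix();cur=np.degrees(np.arctan2(R[1,1],R[0,1]))
    d=(yd-cur+180)%360-180
    if half and abs(d)>90: d-=180*np.sign(d)
    c=np.radians(cur+d);Rt=np.c_[[np.sin(c),-np.cos(c),0],[np.cos(c),np.sin(c),0],[0,0,-1]]
    # tilt fix + turn, as one rotation vector
    w=np.degrees(Ro.from_matrix(R.T@Rt).as_rotvec())/30
    s=Rt.T@(np.array([x,y,z])-o["position"])/.1
    print("turn",w.round(3),"shift",s.round(3),"cur yd %.1f"%cur,"j",np.degrees(o["joint_pos"]).round(0),"F",o["force"].round(1),"w",round(o["width"],3),"t",round(o["clock"],1),"p",o["position"].round(4))
E
python3 -c "
from h import *
go(.5185,.328,.16,155.1)"
```

```text
Traceback (most recent call last):
  File "h.py", line 67, in go
    w=np.degrees(Ro.from_matrix(R.T@Rt).as_rotvec())/30
                 ~~~~~~~~~~~~~~^^^^^^^^
  File "scipy/spatial/transform/_rotation.pyx", line 1143, in scipy.spatial.transform._rotation.Rotation.from_matrix
ValueError: Non-positive determinant (left-handed or null coordinate frame) in rotation matrix 0: [[-7.69051430e-01  6.39186903e-01  1.05941221e-05]
 [ 6.39186893e-01  7.69051420e-01 -1.72095848e-04]
 [ 1.18148837e-04  1.25578934e-04  9.99999985e-01]].
```

```bash
sed -i 's/\[np.sin(c),-np.cos(c),0\]/[-np.sin(c),np.cos(c),0]/' h.py; python3 -c "
from h import *
go(.5185,.328,.16,155.1)"
```

```text
turn [ 0.     0.    -1.324] shift [-9.152  1.484  0.292] cur yd 115.4 j [-50.  22.   0.  -0. -68. -15.] F [ 0.6 -0.4  0.2] w 1.0 t 0.5 p [ 0.2678 -0.5646  0.1892]
```

>>> send_rows(rows=[[0, 0, 0, 0, 0, -0.22], [0, 0, 0, 0, 0, -0.22], [0, 0, 0, 0, 0, -0.22], [0, 0, 0, 0, 0, -0.22], [0, 0, 0, 0, 0, -0.22], [0, 0, 0, 0, 0, -0.22], [-0.2, 0.04, 0, 0, 0, 0], [-0.35, 0.06, 0, 0, 0, 0], [-0.35, 0.06, 0, 0, 0, 0], [-0.35, 0.06, 0, 0, 0, 0], [-0.35, 0.06, 0, 0, 0, 0], [-0.35, 0.06, 0, 0, 0, 0], [-0.35, 0.06, 0, 0, 0, 0], [-0.35, 0.06, 0, 0, 0, 0], [-0.35, 0.06, 0, 0, 0, 0], [-0.35, 0.06, 0, 0, 0, 0], [-0.35, 0.06, 0, 0, 0, 0], [-0.35, 0.06, 0, 0, 0, 0], [-0.35, 0.06, 0, 0, 0, 0], [-0.35, 0.06, 0, 0, 0, 0]], grip=-0.3)

```text
clock: 2.12
position: [0.3946, -0.0979, 0.1897]
ee_rot: [-1.687, 2.649, -0.001]
force: [-0.0, 0.1, -0.3]
width: 0.649
grip_force: 0.0
```

>>> send_rows(rows=[[-0.35, 0.06, 0, 0, 0, 0], [-0.35, 0.06, 0, 0, 0, 0], [-0.35, 0.06, 0, 0, 0, 0], [-0.35, 0.06, 0, 0, 0, 0], [-0.35, 0.06, 0, 0, 0, 0], [-0.35, 0.06, 0, 0, 0, 0], [-0.35, 0.06, 0, 0, 0, 0], [-0.35, 0.06, 0, 0, 0, 0], [-0.35, 0.06, 0, 0, 0, 0], [-0.35, 0.06, 0, 0, 0, 0], [-0.3, 0.05, 0, 0, 0, 0], [-0.2, 0.03, 0, 0, 0, 0], [-0.1, 0, 0, 0, 0, 0], [0, 0, 0, 0, 0, 0], [0, 0, 0, 0, 0, 0], [0, 0, 0, 0, 0, 0]])

```text
clock: 3.45
position: [0.506, 0.2994, 0.1894]
ee_rot: [1.686, -2.65, 0.0]
force: [-0.5, 0.7, -0.2]
width: 0.652
grip_force: 0.0
```

```bash
python3 -c "
from h import *
go(.5185,.328,.06,155.1)
T=cam('top','top1');C=cam('scene','scene1')
u,v=proj(np.array([[.5185,.328,.03]]),*C[1:])[0].astype(int);print(u,v)
a=C[0][v-75:v+75,u-100:u+100]
cv2.imwrite('pics/c1.png',cv2.resize(a,None,fx=4,fy=4,interpolation=2))"
```

```text
turn [ 0.001 -0.001 -0.006] shift [-0.312  0.007  1.294] cur yd 154.9 j [ 46.  18.  -5.  -0. -67. -71.] F [-0.5  0.7 -0.2] w 0.652 t 3.5 p [0.506  0.2994 0.1894]
368 125
```

View pics/c1.png

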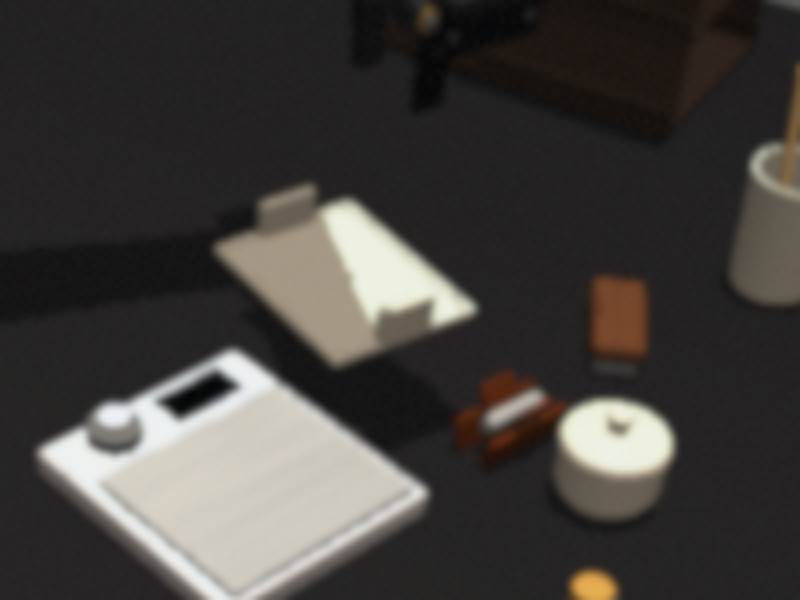

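>>> send_rows(rows=[[-0.2, 0, 0.1, 0, 0, 0], [-0.11, 0.01, 0.2, 0, 0, 0], [0, 0, 0.25, 0, 0, 0], [0, 0, 0.25, 0, 0, 0], [0, 0, 0.25, 0, 0, 0], [0, 0, 0.25, 0, 0, 0], [0, 0, 0.2, 0, 0, 0], [0, 0, 0.1, 0, 0, 0], [0, 0, 0.1, 0, 0, 0], [0, 0, 0.05, 0, 0, 0], [0, 0, 0.02, 0, 0, 0], [0, 0, 0, 0, 0, 0], [0, 0, 0, 0, 0, 0], [0, 0, 0, 0, 0, 0]])

```text
clock: 4.72
position: [0.5191, 0.3297, 0.0133]
ee_rot: [-1.686, 2.648, 0.001]
force: [0.2, 0.1, 0.1]
width: 0.65
grip_force: 0.0
```

>>> send_rows(rows=[[0, 0, 0, 0, 0, 0], [0, 0, 0, 0, 0, 0], [0, 0, 0, 0, 0, 0], [0, 0, 0, 0, 0, 0], [0, 0, 0, 0, 0, 0], [0, 0, 0, 0, 0, 0], [0, 0, 0, 0, 0, 0], [0, 0, 0, 0, 0, 0], [0, 0, 0, 0, 0, 0], [0, 0, 0, 0, 0, 0], [0, 0, 0, 0, 0, 0], [0, 0, 0, 0, 0, 0], [0, 0, 0, 0, 0, 0], [0, 0, 0, 0, 0, 0]], grip=1, newtons=45)

```text
clock: 5.88
position: [0.5186, 0.3292, 0.0123]
ee_rot: [-1.687, 2.65, 0.0]
force: [-1.0, 0.6, -0.3]
width: 0.008
grip_force: 0.0
```

```bash
python3 -c "
from h import *
T=cam('top','top2');C=cam('scene','scene2')
a=C[0][50:200,270:470]
print(proj(np.array([[.5186,.3292,.0123]]),*C[1:]),proj(np.array([[.5186,.3292,.0123]]),*T[1:]))
cv2.imwrite('pics/c2.png',cv2.resize(a,None,fx=4,fy=4,interpolation=2))"
```

```text
[[368.50017112 130.34813512]] [[208.44565036 215.60987851]]
```

View pics/c2.png

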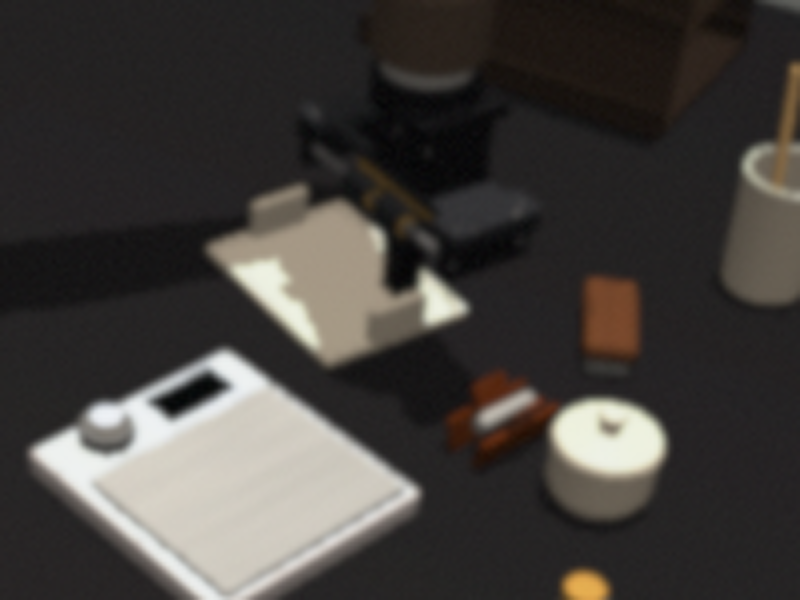

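```bash
python3 -c "
from h import *
C=cam('scene')
R=np.array([.9,-.42,0])
q=np.array([.506,.2994,.1894]);print(proj(np.array([q,q+.028*R,q-.028*R,q+.043*R,q-.043*R]),*C[1:]))
for z in(0,.036): print(z,unproj(270+395/4,50+(340 if z==0 else 298)/4,*C[1:],z+.0), unproj(270+278/4,50+(188)/4,*C[1:],.036))
"
```

```text
[[365.34339272  81.65225067]
 [371.39677467  86.49173333]
 [359.45014409  76.9407894 ]
 [374.70781497  89.13880273]
 [356.35672405  74.46770035]]
0 [0.52350667 0.32439719 0.        ] [0.37095396 0.39993477 0.036     ]
0.036 [0.51872352 0.32582388 0.036     ] [0.37095396 0.39993477 0.036     ]
```

>>> send_rows(rows=[[0, 0, -0.2, 0, 0, 0], [0, 0, -0.2, 0, 0, 0], [0, 0, -0.2, 0, 0, 0], [0, 0, 0, 0, 0, 0], [0, 0, 0, 0, 0, 0], [0, 0, 0, 0, 0, 0], [0, 0, 0, 0, 0, 0]], grip=-1)

```text
clock: 6.62
position: [0.5178, 0.3286, 0.0711]
ee_rot: [1.686, -2.648, 0.0]
force: [-0.8, 0.7, 0.2]
width: 0.446
grip_force: 0.0
```

```bash
python3 -c "
from h import *
go(.5185,.328,.06,155.1)
T=cam('top');C=cam('scene')
p=r.get_obs()['position'];d=np.array([np.cos(np.radians(155)),np.sin(np.radians(155)),0])
def mk(V,cx,cy,w,h,f):
  im=cv2.resize(V[0][cy-h:cy+h,cx-w:cx+w],None,fx=f,fy=f,interpolation=2)
  for k in(-.0435,0,.0435):
    q=((proj((p+k*d)[None],*V[1:])[0]-[cx-w,cy-h])*f).astype(int);cv2.drawMarker(im,tuple(map(int,q)),(0,255,0),0,10)
  return im
a=mk(T,215,215,50,50,8)
b=mk(C,360,110,50,50,8)
g=np.hstack([a,b]);cv2.imwrite('pics/c3.png',cv2.convertScaleAbs(g,alpha=1.6,beta=10))"
```

```text
turn [ 0.002 -0.004 -0.005] shift [ 0.002 -0.008  0.111] cur yd 155.0 j [ 47.  27. -10.  -0. -53. -73.] F [-0.8  0.7  0.2] w 0.446 t 6.6 p [0.5178 0.3286 0.0711]
```

View pics/c3.png

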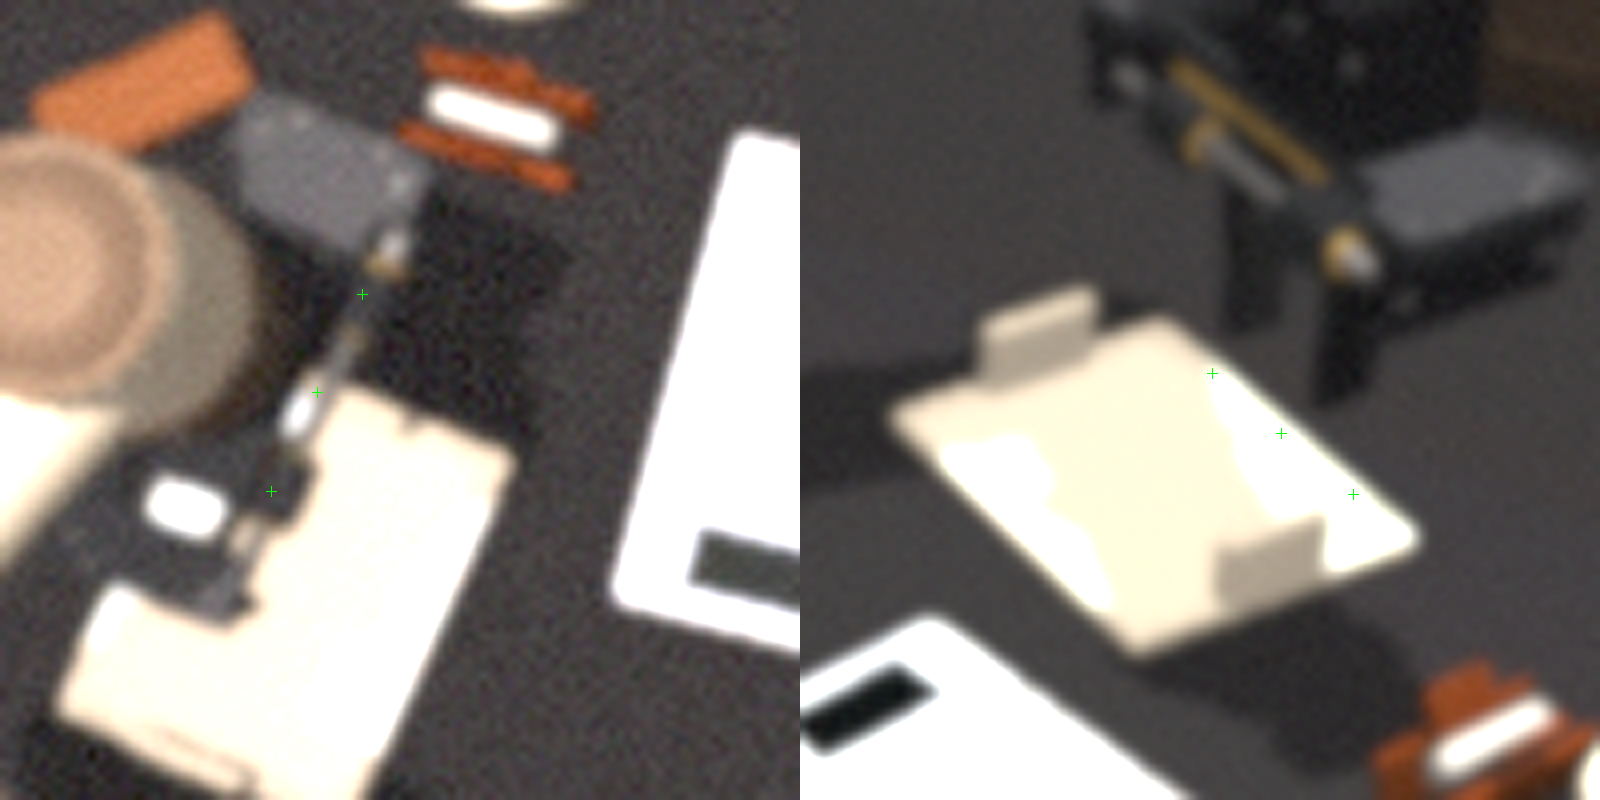

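>>> send_rows(rows=[[0, 0, 0.2, 0, 0, 0], [0, 0, 0.2, 0, 0, 0], [0, 0, 0.1, 0, 0, 0], [0, 0, 0.1, 0, 0, 0], [0, 0, 0.05, 0, 0, 0], [0, 0, 0.05, 0, 0, 0], [0, 0, 0.05, 0, 0, 0], [0, 0, 0, 0, 0, 0], [0, 0, 0, 0, 0, 0]], grip=-0.3)

```text
clock: 7.47
position: [0.5187, 0.3293, -0.0025]
ee_rot: [-1.687, 2.65, 0.0]
force: [0.1, 0.1, 0.6]
width: 0.647
grip_force: 0.0
```

>>> send_rows(rows=[[0, 0, 0.03, 0, 0, 0], [0, 0, 0.03, 0, 0, 0], [0, 0, 0, 0, 0, 0], [0, 0, 0, 0, 0, 0]])

```text
clock: 7.8
position: [0.5185, 0.3291, -0.0088]
ee_rot: [1.687, -2.65, 0.0]
force: [0.1, 0.4, -0.0]
width: 0.653
grip_force: 0.0
```

>>> send_rows(rows=[[0, 0, 0.03, 0, 0, 0], [0, 0, 0.03, 0, 0, 0], [0, 0, 0, 0, 0, 0], [0, 0, 0, 0, 0, 0]])

```text
clock: 8.13
position: [0.5184, 0.329, -0.0151]
ee_rot: [1.687, -2.65, 0.0]
force: [0.3, -0.3, 0.3]
width: 0.646
grip_force: 0.0
```

>>> send_rows(rows=[[0, 0, 0, 0, 0, 0], [0, 0, 0, 0, 0, 0], [0, 0, 0, 0, 0, 0], [0, 0, 0, 0, 0, 0], [0, 0, 0, 0, 0, 0], [0, 0, 0, 0, 0, 0], [0, 0, 0, 0, 0, 0], [0, 0, 0, 0, 0, 0], [0, 0, 0, 0, 0, 0], [0, 0, 0, 0, 0, 0], [0, 0, 0, 0, 0, 0], [0, 0, 0, 0, 0, 0]], grip=1, newtons=45)

```text
clock: 9.13
position: [0.5187, 0.3291, -0.0147]
ee_rot: [-1.687, 2.65, -0.0]
force: [1.5, -0.9, 0.1]
width: 0.115
grip_force: 45.0
```

>>> send_rows(rows=[[0, 0, -0.05, 0, 0, 0], [0, 0, -0.1, 0, 0, 0], [0, 0, -0.15, 0, 0, 0], [0, 0, -0.2, 0, 0, 0], [0, 0, -0.2, 0, 0, 0], [0, 0, -0.15, 0, 0, 0], [0, 0, -0.1, 0, 0, 0], [0, 0, 0, 0, 0, 0], [0, 0, 0, 0, 0, 0], [0, 0, 0, 0, 0, 0]])

```text
clock: 9.97
position: [0.5176, 0.3285, 0.079]
ee_rot: [1.685, -2.648, 0.0]
force: [-0.2, 0.3, -2.5]
width: 0.11
grip_force: 45.0
```

```bash
python3 -c "
from h import *
go(.509,.0231,.08,74.0)
C=cam('scene')
cv2.imwrite('pics/c4.png',cv2.resize(C[0][60:180,300:440],None,fx=4,fy=4,interpolation=2))"
```

```text
turn [-1.000e-03 -5.000e-03  2.698e+00] shift [-0.759 -2.959 -0.01 ] cur yd 154.9 j [ 47.  26. -10.  -0. -54. -73.] F [-0.2  0.3 -2.5] w 0.11 t 10.0 p [0.5176 0.3285 0.079 ]
```

View pics/c4.png

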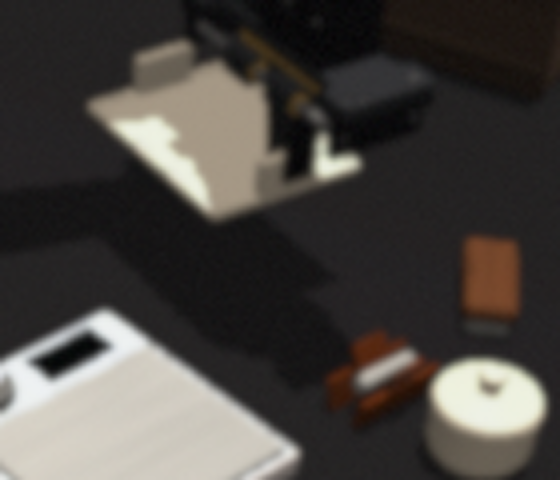

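>>> send_rows(rows=[[0, 0, 0, 0, 0, 0.05], [0, 0, 0, 0, 0, 0.1], [0, 0, 0, 0, 0, 0.15], [0, 0, 0, 0, 0, 0.2], [0, 0, 0, 0, 0, 0.2], [0, 0, 0, 0, 0, 0.2], [0, 0, 0, 0, 0, 0.2], [0, 0, 0, 0, 0, 0.2], [0, 0, 0, 0, 0, 0.2], [0, 0, 0, 0, 0, 0.2], [0, 0, 0, 0, 0, 0.2], [0, 0, 0, 0, 0, 0.2], [0, 0, 0, 0, 0, 0.2], [0, 0, 0, 0, 0, 0.2], [0, 0, 0, 0, 0, 0.2], [0, 0, 0, 0, 0, 0.12], [0, 0, 0, 0, 0, 0.08], [0, 0, 0, 0, 0, 0], [0, 0, 0, 0, 0, 0]])

```text
clock: 11.6
position: [0.5177, 0.3285, 0.0789]
ee_rot: [-0.598, -3.082, 0.004]
force: [-0.5, -0.0, -4.0]
width: 0.111
grip_force: 45.0
```

>>> send_rows(rows=[[-0.02, -0.1, 0, 0, 0, 0], [-0.05, -0.2, 0, 0, 0, 0], [-0.07, -0.25, 0, 0, 0, 0], [-0.07, -0.25, 0, 0, 0, 0], [-0.07, -0.25, 0, 0, 0, 0], [-0.07, -0.25, 0, 0, 0, 0], [-0.07, -0.25, 0, 0, 0, 0], [-0.07, -0.25, 0, 0, 0, 0], [-0.07, -0.25, 0, 0, 0, 0], [-0.07, -0.25, 0, 0, 0, 0], [-0.07, -0.25, 0, 0, 0, 0], [-0.05, -0.2, 0, 0, 0, 0], [-0.03, -0.1, 0, 0, 0, 0], [0, 0, 0, 0, 0, 0], [0, 0, 0, 0, 0, 0], [0, 0, 0, 0, 0, 0]])

```text
clock: 12.93
position: [0.4843, 0.0362, 0.0804]
ee_rot: [0.599, 3.083, 0.001]
force: [-0.2, 0.2, -2.4]
width: 0.11
grip_force: 45.0
```

```bash
python3 -c "
from h import *
go(.509,.0231,.03,74.0)
T=cam('top');C=cam('scene','scene4')
cv2.imwrite('pics/c5.png',np.hstack([cv2.resize(V[0][y:y+100,x:x+130],None,fx=3,fy=3,interpolation=2) for V,x,y in((T,210,165),(C,260,90))]))
"
```

```text
turn [ 0.001  0.001 -0.2  ] shift [-0.273 -0.058  0.504] cur yd 68.0 j [  23.   15.  -27.    0.  -47. -135.] F [-0.2  0.2 -2.4] w 0.11 t 12.9 p [0.4843 0.0362 0.0804]
```

View pics/c5.png

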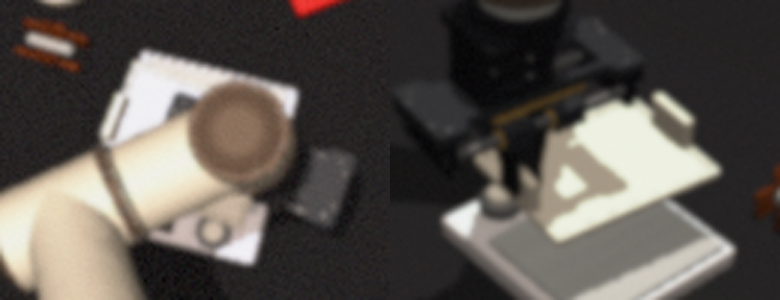

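>>> send_rows(rows=[[0, 0, 0, 0, 0, -0.1], [0, 0, 0, 0, 0, -0.1], [-0.1, -0.02, 0, 0, 0, 0], [-0.1, -0.02, 0, 0, 0, 0], [-0.07, -0.02, 0, 0, 0, 0], [0, 0, 0.1, 0, 0, 0], [0, 0, 0.15, 0, 0, 0], [0, 0, 0.15, 0, 0, 0], [0, 0, 0.1, 0, 0, 0], [0, 0, 0, 0, 0, 0], [0, 0, 0, 0, 0, 0], [0, 0, 0, 0, 0, 0]])

```text
clock: 14.03
position: [0.5089, 0.0226, 0.0306]
ee_rot: [0.438, 3.11, 0.0]
force: [-0.5, -0.7, -3.1]
width: 0.11
grip_force: 45.0
```

```bash
python3 -c "
from h import *
go(.509,.0231,.0133,74.0)
C=cam('scene')
p=r.get_obs()['position']
l=blobat(whitemask(up(C[0]),165),360,122)
for z in(.042,):
  a=up(C[0]).copy()
  cs,_=cv2.findContours(render(DISH,(.531,.1,-.279),p[2]+.0147,*C[1:],a.shape[:2]),0,2);cv2.drawContours(a,cs,-1,(255,0,255),1)
  cs,_=cv2.findContours(render(SCALE,(.507,.107,-.279),0,*C[1:],a.shape[:2]),0,2);cv2.drawContours(a,cs,-1,(0,255,0),1)
cv2.imwrite('pics/c6.png',cv2.resize(a[100*S:210*S,260*S:400*S],None,fx=1.3,fy=1.3))"
```

```text
turn [ 0.001  0.002 -0.001] shift [0.001 0.005 0.173] cur yd 74.0 j [  21.   21.  -27.    0.  -41. -127.] F [-0.5 -0.7 -3.1] w 0.11 t 14.0 p [0.5089 0.0226 0.0306]
```

View pics/c6.png

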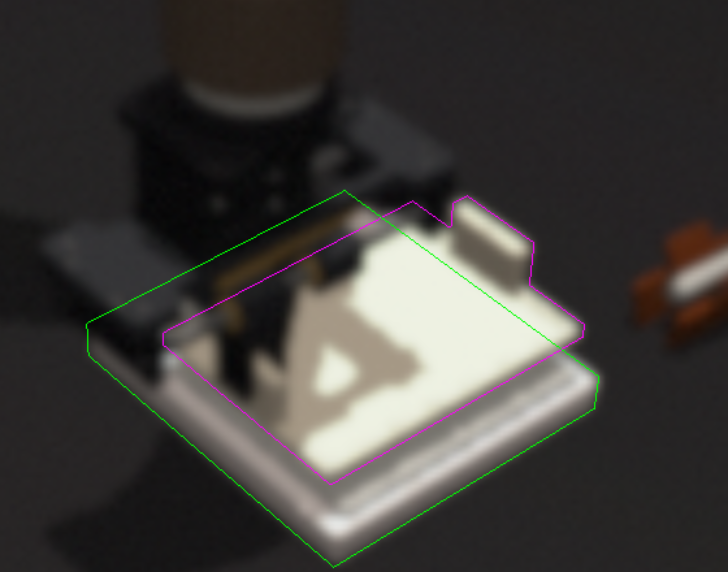

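>>> send_rows(rows=[[0, 0, 0.05, 0, 0, 0], [0, 0, 0.05, 0, 0, 0], [0, 0, 0.02, 0, 0, 0], [0, 0, 0.02, 0, 0, 0], [0, 0, 0.01, 0, 0, 0], [0, 0, 0, 0, 0, 0], [0, 0, 0, 0, 0, 0]])

```text
clock: 14.67
position: [0.5083, 0.0225, 0.0152]
ee_rot: [-0.438, -3.111, 0.0]
force: [0.7, 0.2, -3.0]
width: 0.11
grip_force: 45.0
```

>>> send_rows(rows=[[0, 0, 0.01, 0, 0, 0], [0, 0, 0.01, 0, 0, 0], [0, 0, 0, 0, 0, 0], [0, 0, 0, 0, 0, 0]])

```text
clock: 15.0
position: [0.5085, 0.0226, 0.0135]
ee_rot: [0.438, 3.11, 0.0]
force: [-1.0, -0.1, -2.4]
width: 0.107
grip_force: 45.0
```

>>> send_rows(rows=[[0, 0, 0.01, 0, 0, 0], [0, 0, 0.01, 0, 0, 0], [0, 0, 0, 0, 0, 0], [0, 0, 0, 0, 0, 0]])

```text
clock: 15.33
position: [0.5086, 0.0225, 0.0132]
ee_rot: [0.437, 3.11, 0.0]
force: [-4.7, 0.0, 10.4]
width: 0.105
grip_force: 45.0
```

>>> send_rows(rows=[[0, 0, 0, 0, 0, 0], [0, 0, 0, 0, 0, 0], [0, 0, 0, 0, 0, 0], [0, 0, 0, 0, 0, 0], [0, 0, 0, 0, 0, 0], [0, 0, 0, 0, 0, 0], [0, 0, -0.1, 0, 0, 0], [0, 0, -0.3, 0, 0, 0], [0, 0, -0.3, 0, 0, 0], [0, 0, -0.3, 0, 0, 0], [0, 0, -0.2, 0, 0, 0], [0, -0.3, 0, 0, 0, 0], [0, -0.35, 0, 0, 0, 0], [0, -0.35, 0, 0, 0, 0], [0, -0.35, 0, 0, 0, 0], [0, -0.35, 0, 0, 0, 0], [0, -0.3, 0, 0, 0, 0], [0, -0.2, 0, 0, 0, 0], [0, 0, 0, 0, 0, 0], [0, 0, 0, 0, 0, 0]], grip=-0.4)

```text
clock: 17.0
position: [0.4472, -0.1898, 0.1318]
ee_rot: [0.442, 3.11, 0.0]
force: [0.1, -0.4, 0.6]
width: 0.699
grip_force: 0.0
```

```bash
python3 - <<'E'
from h import *
go(.4228,.0885,.1,74)
T=cam("top","top6");C=cam("scene","scene6")
ys=[]
out=[]
for V,x,y in((T,230,165),(C,255,100)):
    a=up(V[0]).copy()
    for B,z,p,c in((DISH,.028,(.531,.1,-.279),(255,0,255)),(SCALE,0,(.507,.107,-.279),(0,160,0))):
        cs,_=cv2.findContours(render(B,p,z,*V[1:],a.shape[:2]),0,2);cv2.drawContours(a,cs,-1,c,1)
    out.append(a[y*S:(y+95)*S,x*S:(x+97)*S] if V is T else a[y*S:(y+95)*S,x*S:(x+100)*S])
cv2.imwrite("pics/c7.png",np.hstack(out))
E
```

```text
turn [ 0.     0.001 -0.006] shift [1.001 2.608 0.318] cur yd 73.8 j [  -4.   12.  -24.   -0.  -55. -102.] F [ 0.1 -0.4  0.6] w 0.699 t 17.0 p [ 0.4472 -0.1898  0.1318]
```

View pics/c7.png

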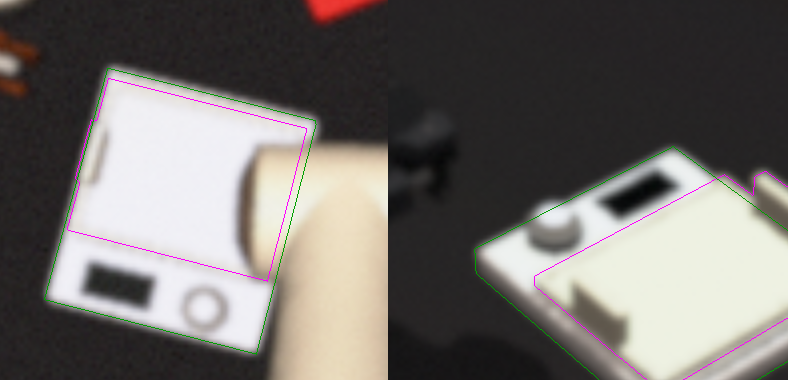

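```bash
python3 - <<'E'
from h import *
T=cam("top");C=cam("scene")
for z in(.028,.034,.04,.046):print(z,unproj(281.2,242,*T[1:],z),unproj(296.7,153,*C[1:],z))
go(.4228,.0885,.06,74)
E
```

```text
0.028 [0.42277315 0.08659136 0.028     ] [0.41464667 0.10468647 0.028     ]
0.034 [0.422504   0.08616335 0.034     ] [0.4188689 0.0988936 0.034    ]
0.04 [0.42223486 0.08573534 0.04      ] [0.42309113 0.09310074 0.04      ]
0.046 [0.42196571 0.08530732 0.046     ] [0.42731336 0.08730787 0.046     ]
turn [0.    0.001 0.002] shift [1.003 2.591 0.715] cur yd 74.1 j [  -4.   12.  -24.   -0.  -55. -102.] F [ 1.   0.4 -0.7] w 0.701 t 17.2 p [ 0.4478 -0.1882  0.1315]
```

>>> send_rows(rows=[[0.05, 0.1, 0, 0, 0, 0], [0.1, 0.25, 0, 0, 0, 0], [0.1, 0.25, 0, 0, 0, 0], [0.1, 0.25, 0, 0, 0, 0], [0.1, 0.25, 0, 0, 0, 0], [0.1, 0.25, 0, 0, 0, 0], [0.1, 0.25, 0, 0, 0, 0], [0.1, 0.25, 0, 0, 0, 0], [0.1, 0.25, 0, 0, 0, 0], [0.1, 0.25, 0, 0, 0, 0], [0.1, 0.25, 0, 0, 0, 0], [0.05, 0, 0, 0, 0, 0], [0, 0, 0.2, 0, 0, 0], [0, 0, 0.3, 0, 0, 0], [0, 0, 0.3, 0, 0, 0], [0, 0, 0.1, 0, 0, 0], [0, 0, 0, 0, 0, 0], [0, 0, 0, 0, 0, 0], [0, 0, 0, 0, 0, 0]], grip=1)

```text
clock: 18.78
position: [0.4142, 0.0921, 0.0422]
ee_rot: [0.436, 3.109, 0.002]
force: [0.9, 0.7, 0.5]
width: 0.007
grip_force: 0.0
```

```bash
python3 -c "
from h import *
go(.4225,.088,.017,74)"
```

```text
turn [0.003 0.003 0.001] shift [-0.091 -0.017  0.252] cur yd 74.0 j [  35.   13.  -38.    0.  -39. -141.] F [0.9 0.7 0.5] w 0.007 t 18.8 p [0.4142 0.0921 0.0422]
```

>>> send_rows(rows=[[-0.09, -0.02, 0, 0, 0, 0], [0, 0, 0.1, 0, 0, 0], [0, 0, 0.1, 0, 0, 0], [0, 0, 0.04, 0, 0, 0], [0, 0, 0, 0, 0, 0], [0, 0, 0, 0, 0, 0]])

```text
clock: 19.28
position: [0.4223, 0.087, 0.0178]
ee_rot: [0.438, 3.11, 0.001]
force: [-1.1, -0.2, 0.8]
width: 0.005
grip_force: 0.0
```

>>> send_rows(rows=[[0, 0, 0.02, 0, 0, 0], [0, 0, 0.02, 0, 0, 0], [0, 0, 0, 0, 0, 0], [0, 0, 0, 0, 0, 0]])

```text
clock: 19.62
position: [0.4217, 0.0869, 0.0133]
ee_rot: [0.438, 3.111, 0.0]
force: [-0.1, -0.4, 0.2]
width: 0.004
grip_force: 0.0
```

>>> send_rows(rows=[[0, 0, 0.02, 0, 0, 0], [0, 0, 0.02, 0, 0, 0], [0, 0, 0, 0, 0, 0], [0, 0, 0, 0, 0, 0]])

```text
clock: 19.95
position: [0.4218, 0.087, 0.0093]
ee_rot: [0.438, 3.111, 0.0]
force: [0.1, 0.2, 1.4]
width: 0.006
grip_force: 0.7
```

>>> send_rows(rows=[[0, 0, 0.02, 0, 0, 0], [0, 0, 0, 0, 0, 0], [0, 0, 0, 0, 0, 0]])

```text
clock: 20.2
position: [0.4219, 0.0871, 0.0073]
ee_rot: [0.438, 3.111, 0.0]
force: [-0.2, 1.1, 3.3]
width: 0.006
grip_force: 1.3
```

>>> send_rows(rows=[[0, 0, 0.02, 0, 0, 0], [0, 0, 0.01, 0, 0, 0], [0, 0, 0, 0, 0, 0], [0, 0, 0, 0, 0, 0]])

```text
clock: 20.53
position: [0.4219, 0.0871, 0.005]
ee_rot: [0.437, 3.11, 0.0]
force: [-2.6, -0.1, 10.2]
width: 0.004
grip_force: 5.1
```

>>> send_rows(rows=[[0, 0, -0.1, 0, 0, 0], [0, 0, -0.3, 0, 0, 0], [0, 0, -0.35, 0, 0, 0], [0, 0, -0.35, 0, 0, 0], [0, 0, -0.2, 0, 0, 0], [0, 0, 0, 0, 0, -0.2], [0, 0, 0, 0, 0, -0.2], [0, 0, 0, 0, 0, -0.2], [0, 0, 0, 0, 0, -0.2], [0, 0, 0, 0, 0, -0.2], [0, 0, 0, 0, 0, -0.2], [0, 0, 0, 0, 0, -0.2], [0, 0, 0, 0, 0, -0.2], [0, 0, 0, 0, 0, -0.2], [0, 0, 0, 0, 0, -0.2], [0, 0, 0, 0, 0, -0.2], [0, 0, 0, 0, 0, -0.2], [0, 0, 0, 0, 0, -0.2], [0, 0, 0, 0, 0, -0.2], [0, 0, 0, 0, 0, -0.2]], grip=-0.4)

```text
clock: 22.2
position: [0.421, 0.0866, 0.1336]
ee_rot: [1.895, -2.504, -0.001]
force: [-0.2, 0.3, 0.4]
width: 0.7
grip_force: 0.0
```

```bash
cat >>h.py <<'E'
SB=[box(0,0,-.011,.011,.040,.067)]
def find(zmin=0):
    """olive blobs on/near the board (top camera), fitted; from both cameras: top fit and scene fit"""
    T=cam("top");C=cam("scene");mt=soapmask(T[0]);l,st,c=blobs(mt);out=[]
    for i in range(1,len(st)):
        q=unproj(*c[i],*T[1:],.03)
        if st[i,4]>60 and .33<q[0]<.75 and -.47<q[1]<-.10:
            p,f=fit(SB,.023,[(blobat(soapmask(up(T[0])),*c[i]),*T[1:])],[q[0],q[1],-.12])
            u=proj(np.array([[p[0],p[1],.023]]),*C[1:])[0]
            p2,f2=fit(SB,.023,[(blobat(soapmask(up(C[0])),*u),*C[1:])],p)
            out.append(p);print(st[i,4],p.round(4),"%.1f %.3f"%(np.degrees(p[2]),f),"scene",p2.round(4),"%.1f %.3f"%(np.degrees(p2[2]),f2))
    return out
E
python3 -c "
from h import *
find();go(.432,-.284,.1,177,half=False)"
```

```text
244 [ 0.6127 -0.3222 -0.2128] -12.2 0.136 scene [ 0.6105 -0.3191 -0.1244] -7.1 0.148
244 [ 0.5411 -0.2161 -0.0307] -1.8 0.079 scene [ 0.5401 -0.2124  0.0262] 1.5 0.149
245 [ 0.5266 -0.3009 -0.1702] -9.7 0.121 scene [ 0.5259 -0.297  -0.2347] -13.4 0.145
250 [ 0.432  -0.2845 -0.0298] -1.7 0.078 scene [ 0.4301 -0.2808  0.0306] 1.8 0.166
turn [ 0.002 -0.001 -0.435] shift [ 3.696 -0.302  0.337] cur yd 163.9 j [ 33.   6. -30.  -0. -54. -49.] F [ 0.6 -0.3  0.1] w 0.702 t 22.3 p [0.4211 0.0866 0.1337]
```

>>> send_rows(rows=[[0, 0, 0, 0, 0, -0.2], [0, 0, 0, 0, 0, -0.2], [0, 0, 0, 0, 0, -0.1], [0.15, -0.01, 0, 0, 0, 0], [0.3, -0.01, 0, 0, 0, 0], [0.35, -0.01, 0, 0, 0, 0], [0.35, -0.01, 0, 0, 0, 0], [0.35, -0.01, 0, 0, 0, 0], [0.35, -0.01, 0, 0, 0, 0], [0.35, -0.01, 0, 0, 0, 0], [0.35, -0.01, 0, 0, 0, 0], [0.35, -0.01, 0, 0, 0, 0], [0.35, -0.01, 0, 0, 0, 0], [0.3, -0.01, 0, 0, 0, 0], [0.15, -0.01, 0, 0, 0, 0], [0, 0, 0.2, 0, 0, 0], [0, 0, 0.3, 0, 0, 0], [0, 0, 0.2, 0, 0, 0], [0, 0, 0, 0, 0, 0], [0, 0, 0, 0, 0, 0]])

```text
clock: 23.97
position: [0.4262, -0.2832, 0.0634]
ee_rot: [2.198, -2.242, -0.004]
force: [0.6, 0.3, -0.0]
width: 0.697
grip_force: 0.0
```

```bash
python3 -c "
from h import *
go(.4315,-.283,0,179,half=False)"
```

```text
turn [ 0.006  0.001 -0.004] shift [-0.003 -0.053  0.634] cur yd 178.9 j [-15.  19. -25.   0. -46.  14.] F [ 0.6  0.3 -0. ] w 0.697 t 24.0 p [ 0.4262 -0.2832  0.0634]
```

>>> send_rows(rows=[[0, -0.05, 0.1, 0, 0, 0], [0, 0, 0.2, 0, 0, 0], [0, 0, 0.2, 0, 0, 0], [0, 0, 0.12, 0, 0, 0], [0, 0, 0.05, 0, 0, 0], [0, 0, 0.03, 0, 0, 0], [0, 0, 0.02, 0, 0, 0], [0, 0, 0, 0, 0, 0], [0, 0, 0, 0, 0, 0]])

```text
clock: 24.72
position: [0.4329, -0.2836, -0.0069]
ee_rot: [-2.201, 2.241, -0.003]
force: [-0.2, -0.1, 0.1]
width: 0.705
grip_force: 0.0
```

>>> send_rows(rows=[[0, 0, 0.02, 0, 0, 0], [0, 0, 0.01, 0, 0, 0], [0, 0, 0, 0, 0, 0], [0, 0, 0, 0, 0, 0]])

```text
clock: 25.05
position: [0.432, -0.2834, -0.0106]
ee_rot: [-2.201, 2.241, -0.0]
force: [-0.2, -0.3, -0.0]
width: 0.702
grip_force: 0.0
```

>>> send_rows(rows=[[0, 0, 0.02, 0, 0, 0], [0, 0, 0.01, 0, 0, 0], [0, 0, 0, 0, 0, 0], [0, 0, 0, 0, 0, 0]])

```text
clock: 25.38
position: [0.4319, -0.2833, -0.0139]
ee_rot: [2.201, -2.241, -0.0]
force: [-0.7, -0.8, 0.0]
width: 0.704
grip_force: 0.0
```

>>> send_rows(rows=[[0, 0, 0, 0, 0, 0], [0, 0, 0, 0, 0, 0], [0, 0, 0, 0, 0, 0], [0, 0, 0, 0, 0, 0], [0, 0, 0, 0, 0, 0], [0, 0, 0, 0, 0, 0], [0, 0, 0, 0, 0, 0], [0, 0, 0, 0, 0, 0], [0, 0, -0.05, 0, 0, 0], [0, 0, -0.1, 0, 0, 0], [0, 0, -0.2, 0, 0, 0], [0, 0, -0.3, 0, 0, 0], [0, 0, -0.3, 0, 0, 0], [0, 0, -0.3, 0, 0, 0], [0, 0, -0.15, 0, 0, 0], [0, 0, 0, 0, 0, 0], [0, 0, 0, 0, 0, 0]], grip=1, newtons=25)

```text
clock: 26.8
position: [0.4323, -0.2832, 0.1275]
ee_rot: [-2.2, 2.24, -0.003]
force: [0.3, 1.1, -1.2]
width: 0.485
grip_force: 24.7
```

```bash
python3 -c "
from h import *
go(.5343,.1115,.126,164,half=False)"
```

```text
turn [-0.005  0.     0.498] shift [-4.076  0.107  0.015] cur yd 179.0 j [-15.  15. -20.  -0. -55.  14.] F [ 0.3  1.1 -1.2] w 0.485 t 26.8 p [ 0.4323 -0.2832  0.1275]
```

>>> send_rows(rows=[[0, 0, 0, 0, 0, 0.17], [0, 0, 0, 0, 0, 0.17], [0, 0, 0, 0, 0, 0.16], [-0.13, 0, 0, 0, 0, 0], [-0.25, 0.01, 0, 0, 0, 0], [-0.3, 0.01, 0, 0, 0, 0], [-0.3, 0.01, 0, 0, 0, 0], [-0.3, 0.01, 0, 0, 0, 0], [-0.3, 0.01, 0, 0, 0, 0], [-0.3, 0.01, 0, 0, 0, 0], [-0.3, 0.01, 0, 0, 0, 0], [-0.3, 0.01, 0, 0, 0, 0], [-0.3, 0.01, 0, 0, 0, 0], [-0.3, 0.01, 0, 0, 0, 0], [-0.3, 0.01, 0, 0, 0, 0], [-0.3, 0, 0, 0, 0, 0], [-0.25, 0, 0, 0, 0, 0], [-0.15, 0, 0, 0, 0, 0], [0, 0, 0, 0, 0, 0], [0, 0, 0, 0, 0, 0]])

```text
clock: 28.47
position: [0.5331, 0.1118, 0.1249]
ee_rot: [1.889, -2.506, -0.001]
force: [-0.0, -0.2, -0.2]
width: 0.479
grip_force: 24.7
```

```bash
python3 -c "
from h import *
go(.5343,.1115,.012,164,half=False);find()"
```

```text
turn [ 0.005 -0.004  0.   ] shift [-1.000e-03 -1.200e-02  1.129e+00] cur yd 164.0 j [ 29.  18. -16.  -0. -56. -45.] F [-0.  -0.2 -0.2] w 0.479 t 28.5 p [0.5331 0.1118 0.1249]
245 [ 0.6128 -0.3222 -0.1014] -5.8 0.129 scene [ 0.6104 -0.3184 -0.1721] -9.9 0.146
245 [ 0.5411 -0.2162 -0.0281] -1.6 0.082 scene [ 0.5403 -0.2122  0.0461] 2.6 0.147
245 [ 0.5259 -0.3003 -0.1965] -11.3 0.119 scene [ 0.5239 -0.2971 -0.2505] -14.4 0.142
```

>>> send_rows(rows=[[0, -0.01, 0.15, 0, 0, 0], [0, 0, 0.25, 0, 0, 0], [0, 0, 0.25, 0, 0, 0], [0, 0, 0.25, 0, 0, 0], [0, 0, 0.15, 0, 0, 0], [0, 0, 0.06, 0, 0, 0], [0, 0, 0.02, 0, 0, 0], [0, 0, 0, 0, 0, 0], [0, 0, 0, 0, 0, 0]])

```text
clock: 29.32
position: [0.536, 0.1115, 0.0145]
ee_rot: [-1.888, 2.508, -0.001]
force: [-0.1, 1.1, 0.1]
width: 0.483
grip_force: 24.7
```

>>> send_rows(rows=[[0, 0, 0.01, 0, 0, 0], [0, 0, 0.01, 0, 0, 0], [0, 0, 0, 0, 0, 0], [0, 0, 0, 0, 0, 0]])

```text
clock: 29.65
position: [0.5352, 0.1117, 0.0117]
ee_rot: [-1.89, 2.509, -0.0]
force: [-0.5, -0.8, -0.1]
width: 0.482
grip_force: 24.7
```

>>> send_rows(rows=[[0, 0, 0.01, 0, 0, 0], [0, 0, 0.01, 0, 0, 0], [0, 0, 0, 0, 0, 0], [0, 0, 0, 0, 0, 0]])

```text
clock: 29.98
position: [0.5349, 0.1115, 0.0091]
ee_rot: [1.89, -2.509, -0.0]
force: [-0.7, -0.1, -0.6]
width: 0.482
grip_force: 24.7
```

>>> send_rows(rows=[[0, 0, 0.01, 0, 0, 0], [0, 0, 0.01, 0, 0, 0], [0, 0, 0, 0, 0, 0], [0, 0, 0, 0, 0, 0]])

```text
clock: 30.32
position: [0.5352, 0.1116, 0.0083]
ee_rot: [-1.89, 2.509, -0.001]
force: [-2.3, -0.3, 5.6]
width: 0.481
grip_force: 24.7
```

>>> send_rows(rows=[[0, 0, 0, 0, 0, 0], [0, 0, 0, 0, 0, 0], [0, 0, 0, 0, 0, 0], [0, 0, 0, 0, 0, 0], [0, 0, 0, 0, 0, 0], [0, 0, -0.1, 0, 0, 0], [0, 0, -0.3, 0, 0, 0], [0, 0, -0.35, 0, 0, 0], [0, 0, -0.3, 0, 0, 0], [0, 0, -0.1, 0, 0, 0], [0, 0, 0, 0, 0, -0.18], [0, 0, 0, 0, 0, -0.18], [0, 0, 0, 0, 0, -0.17], [0.1, 0, 0, 0, 0, 0], [0.1, 0, 0, 0, 0, 0], [0, 0, 0, 0, 0, 0], [0, 0, 0, 0, 0, 0]], grip=-0.4)

```text
clock: 31.73
position: [0.5349, 0.0906, 0.1222]
ee_rot: [2.216, -2.227, -0.0]
force: [0.3, 0.3, -0.6]
width: 0.698
grip_force: 0.0
```

```bash
python3 -c "
from h import *
go(.5408,-.2148,-.014,180,half=False);find()"
```

```text
turn [ 0.001 -0.    -0.01 ] shift [ 3.054 -0.059  1.362] cur yd 179.7 j [ 27.  17. -17.  -0. -56. -27.] F [ 0.3  0.3 -0.6] w 0.698 t 31.7 p [0.5349 0.0906 0.1222]
244 [ 0.6121 -0.3223 -0.1722] -9.9 0.127 scene [ 0.6115 -0.3185 -0.081 ] -4.6 0.146
244 [ 0.5419 -0.2155 -0.0276] -1.6 0.084 scene [ 0.5409 -0.2126  0.0201] 1.1 0.148
247 [ 0.526  -0.3012 -0.1867] -10.7 0.119 scene [ 0.5249 -0.2973 -0.1341] -7.7 0.143
```

>>> send_rows(rows=[[0.2, -0.01, 0, 0, 0, 0], [0.35, -0.01, 0, 0, 0, 0], [0.35, -0.01, 0, 0, 0, 0], [0.35, -0.01, 0, 0, 0, 0], [0.35, -0.01, 0, 0, 0, 0], [0.35, -0.01, 0, 0, 0, 0], [0.35, 0, 0, 0, 0, 0], [0.35, 0, 0, 0, 0, 0], [0.25, 0, 0, 0, 0, 0], [0.15, 0, 0, 0, 0, 0], [0, 0, 0.2, 0, 0, 0], [0, 0, 0.3, 0, 0, 0], [0, 0, 0.3, 0, 0, 0], [0, 0, 0.2, 0, 0, 0], [0, 0, 0, 0, 0, 0], [0, 0, 0, 0, 0, 0]])

```text
clock: 33.17
position: [0.54, -0.2134, 0.0215]
ee_rot: [2.218, -2.222, -0.003]
force: [1.5, -0.2, 1.3]
width: 0.697
grip_force: 0.0
```

```bash
python3 -c "
from h import *
go(.5408,-.2148,-.014,180,half=False)"
```

```text
turn [ 0.005 -0.    -0.004] shift [ 0.014 -0.008  0.355] cur yd 179.9 j [ -6.  28. -18.   0. -45.   5.] F [ 1.5 -0.2  1.3] w 0.697 t 33.2 p [ 0.54   -0.2134  0.0215]
```

>>> send_rows(rows=[[0.01, -0.01, 0.1, 0, 0, 0], [0, 0, 0.1, 0, 0, 0], [0, 0, 0.08, 0, 0, 0], [0, 0, 0.04, 0, 0, 0], [0, 0, 0.02, 0, 0, 0], [0, 0, 0, 0, 0, 0], [0, 0, 0, 0, 0, 0], [0, 0, 0, 0, 0, 0]])

```text
clock: 33.83
position: [0.5417, -0.2145, -0.0113]
ee_rot: [-2.219, 2.223, -0.001]
force: [-0.1, 0.7, -0.5]
width: 0.702
grip_force: 0.0
```

>>> send_rows(rows=[[0, 0, 0, 0, 0, 0], [0, 0, 0, 0, 0, 0], [0, 0, 0, 0, 0, 0], [0, 0, 0, 0, 0, 0], [0, 0, 0, 0, 0, 0], [0, 0, 0, 0, 0, 0], [0, 0, 0, 0, 0, 0], [0, 0, 0, 0, 0, 0], [0, 0, -0.05, 0, 0, 0], [0, 0, -0.1, 0, 0, 0], [0, 0, -0.2, 0, 0, 0], [0, 0, -0.3, 0, 0, 0], [0, 0, -0.3, 0, 0, 0], [0, 0, -0.3, 0, 0, 0], [0, 0, -0.15, 0, 0, 0], [0, 0, 0, 0, 0, 0], [0, 0, 0, 0, 0, 0]], grip=1)

```text
clock: 35.25
position: [0.5416, -0.2143, 0.1295]
ee_rot: [-2.217, 2.223, -0.003]
force: [0.3, 0.4, -1.6]
width: 0.484
grip_force: 24.4
```

```bash
python3 -c "
from h import *
go(.5277,.0885,.126,164,half=False)"
```

```text
turn [-0.005  0.001  0.528] shift [-2.873  0.968  0.035] cur yd 179.9 j [ -6.  21. -11.  -0. -58.   6.] F [ 0.3  0.4 -1.6] w 0.484 t 35.2 p [ 0.5416 -0.2143  0.1295]
```

>>> send_rows(rows=[[0, 0, 0, 0, 0, 0.18], [0, 0, 0, 0, 0, 0.18], [0, 0, 0, 0, 0, 0.17], [-0.1, 0.03, 0, 0, 0, 0], [-0.2, 0.07, 0, 0, 0, 0], [-0.28, 0.1, 0, 0, 0, 0], [-0.3, 0.1, 0, 0, 0, 0], [-0.3, 0.1, 0, 0, 0, 0], [-0.3, 0.1, 0, 0, 0, 0], [-0.3, 0.1, 0, 0, 0, 0], [-0.3, 0.1, 0, 0, 0, 0], [-0.3, 0.1, 0, 0, 0, 0], [-0.25, 0.1, 0, 0, 0, 0], [-0.15, 0.05, 0, 0, 0, 0], [-0.09, 0.02, 0, 0, 0, 0], [0, 0, 0, 0, 0, 0], [0, 0, 0, 0, 0, 0]])

```text
clock: 36.67
position: [0.5267, 0.0882, 0.1275]
ee_rot: [1.891, -2.507, -0.001]
force: [0.4, -0.8, -1.1]
width: 0.489
grip_force: 24.4
```

```bash
python3 -c "
from h import *
go(.5277,.0885,.036,164,half=False)"
```

```text
turn [ 0.003 -0.002  0.002] shift [-0.006 -0.008  0.915] cur yd 164.1 j [ 27.  16. -17.  -0. -56. -43.] F [ 0.4 -0.8 -1.1] w 0.489 t 36.7 p [0.5267 0.0882 0.1275]
```

>>> send_rows(rows=[[0, -0.01, 0.15, 0, 0, 0], [0, 0, 0.25, 0, 0, 0], [0, 0, 0.25, 0, 0, 0], [0, 0, 0.15, 0, 0, 0], [0, 0, 0.08, 0, 0, 0], [0, 0, 0.04, 0, 0, 0], [0, 0, 0, 0, 0, 0], [0, 0, 0, 0, 0, 0], [0, 0, 0, 0, 0, 0]])

```text
clock: 37.42
position: [0.5293, 0.088, 0.0374]
ee_rot: [-1.889, 2.508, -0.001]
force: [-0.2, 0.0, -0.7]
width: 0.486
grip_force: 24.4
```

>>> send_rows(rows=[[0, 0, 0.01, 0, 0, 0], [0, 0, 0.01, 0, 0, 0], [0, 0, 0, 0, 0, 0], [0, 0, 0, 0, 0, 0]])

```text
clock: 37.75
position: [0.5284, 0.088, 0.0345]
ee_rot: [-1.89, 2.509, -0.0]
force: [0.1, 0.9, -0.8]
width: 0.486
grip_force: 24.4
```

>>> send_rows(rows=[[0, 0, 0.01, 0, 0, 0], [0, 0, 0.01, 0, 0, 0], [0, 0, 0, 0, 0, 0], [0, 0, 0, 0, 0, 0]])

```text
clock: 38.08
position: [0.5284, 0.088, 0.0324]
ee_rot: [-1.89, 2.509, -0.0]
force: [-0.1, -0.0, 1.4]
width: 0.485
grip_force: 24.4
```

>>> send_rows(rows=[[0, 0, 0.01, 0, 0, 0], [0, 0, 0, 0, 0, 0], [0, 0, 0, 0, 0, 0]])

```text
clock: 38.33
position: [0.5285, 0.0879, 0.0324]
ee_rot: [-1.89, 2.509, -0.001]
force: [-2.8, 0.7, 7.4]
width: 0.482
grip_force: 24.4
```

>>> send_rows(rows=[[0, 0, 0, 0, 0, 0], [0, 0, 0, 0, 0, 0], [0, 0, 0, 0, 0, 0], [0, 0, 0, 0, 0, 0], [0, 0, 0, 0, 0, 0], [0, 0, -0.1, 0, 0, 0], [0, 0, -0.3, 0, 0, 0], [0, 0, -0.3, 0, 0, 0], [0, 0, -0.2, 0, 0, 0], [0, 0, -0.05, 0, 0, 0], [0, 0, 0, 0, 0, -0.17], [0, 0, 0, 0, 0, 0], [0, 0, 0, 0, 0, 0]], grip=-0.4)

```text
clock: 39.42
position: [0.5278, 0.0877, 0.126]
ee_rot: [1.997, -2.425, -0.001]
force: [-0.4, -0.4, -0.9]
width: 0.7
grip_force: 0.0
```

```bash
python3 -c "
from h import *
go(.5255,-.2995,-.014,169,half=False);find()"
```

```text
turn [ 0.001 -0.001 -0.002] shift [ 3.806 -0.716  1.4  ] cur yd 168.9 j [ 27.  17. -17.  -0. -56. -38.] F [-0.4 -0.4 -0.9] w 0.7 t 39.4 p [0.5278 0.0877 0.126 ]
246 [ 0.6126 -0.3218 -0.1267] -7.3 0.132 scene [ 0.6119 -0.3195 -0.0888] -5.1 0.146
245 [ 0.5257 -0.3011 -0.1958] -11.2 0.118 scene [ 0.5248 -0.2971 -0.123 ] -7.0 0.144
```

>>> send_rows(rows=[[0.15, -0.03, 0, 0, 0, 0], [0.3, -0.06, 0, 0, 0, 0], [0.35, -0.07, 0, 0, 0, 0], [0.35, -0.07, 0, 0, 0, 0], [0.35, -0.07, 0, 0, 0, 0], [0.35, -0.07, 0, 0, 0, 0], [0.35, -0.07, 0, 0, 0, 0], [0.35, -0.07, 0, 0, 0, 0], [0.35, -0.07, 0, 0, 0, 0], [0.35, -0.06, 0, 0, 0, 0], [0.35, -0.05, 0, 0, 0, 0], [0.2, -0.03, 0, 0, 0, 0], [0, 0, 0.2, 0, 0, 0], [0, 0, 0.3, 0, 0, 0], [0, 0, 0.3, 0, 0, 0], [0, 0, 0.2, 0, 0, 0], [0, 0, 0, 0, 0, 0], [0, 0, 0, 0, 0, 0], [0, 0, 0, 0, 0, 0]])

```text
clock: 41.1
position: [0.5281, -0.2993, 0.0274]
ee_rot: [-2.0, 2.422, -0.003]
force: [0.8, 0.7, 0.4]
width: 0.698
grip_force: 0.0
```

```bash
python3 -c "
from h import *
go(.5253,-.2993,-.014,170,half=False)"
```

```text
turn [-0.003 -0.001 -0.03 ] shift [0.005 0.027 0.414] cur yd 169.1 j [-14.  29. -14.   0. -47.   3.] F [0.8 0.7 0.4] w 0.698 t 41.1 p [ 0.5281 -0.2993  0.0274]
```

>>> send_rows(rows=[[0, 0.03, 0.1, 0, 0, 0], [0, 0, 0.12, 0, 0, 0], [0, 0, 0.1, 0, 0, 0], [0, 0, 0.05, 0, 0, 0], [0, 0, 0.03, 0, 0, 0], [0, 0, 0, 0, 0, 0], [0, 0, 0, 0, 0, 0], [0, 0, 0, 0, 0, 0]])

```text
clock: 41.77
position: [0.5245, -0.2985, -0.0132]
ee_rot: [-2.0, 2.422, -0.002]
force: [-0.1, 0.9, -0.3]
width: 0.703
grip_force: 0.0
```

>>> send_rows(rows=[[0, 0, 0, 0, 0, 0], [0, 0, 0, 0, 0, 0], [0, 0, 0, 0, 0, 0], [0, 0, 0, 0, 0, 0], [0, 0, 0, 0, 0, 0], [0, 0, 0, 0, 0, 0], [0, 0, 0, 0, 0, 0], [0, 0, 0, 0, 0, 0], [0, 0, -0.05, 0, 0, 0], [0, 0, -0.1, 0, 0, 0], [0, 0, -0.2, 0, 0, 0], [0, 0, -0.3, 0, 0, 0], [0, 0, -0.3, 0, 0, 0], [0, 0, -0.3, 0, 0, 0], [0, 0, -0.2, 0, 0, 0], [0, 0, 0, 0, 0, 0], [0, 0, 0, 0, 0, 0]], grip=1)

```text
clock: 43.18
position: [0.5245, -0.2983, 0.1332]
ee_rot: [-1.998, 2.421, -0.004]
force: [0.8, 0.1, -0.9]
width: 0.483
grip_force: 25.0
```

```bash
python3 -c "
from h import *
go(.5343,.1115,.13,164,half=False)"
```

```text
turn [-0.007  0.001  0.169] shift [-3.966  1.036  0.032] cur yd 169.1 j [-14.  22.  -7.  -0. -60.   3.] F [ 0.8  0.1 -0.9] w 0.483 t 43.2 p [ 0.5245 -0.2983  0.1332]
```

>>> send_rows(rows=[[0, 0, 0, 0, 0, 0.17], [-0.1, 0.03, 0, 0, 0, 0], [-0.2, 0.05, 0, 0, 0, 0], [-0.28, 0.07, 0, 0, 0, 0], [-0.3, 0.08, 0, 0, 0, 0], [-0.3, 0.08, 0, 0, 0, 0], [-0.3, 0.08, 0, 0, 0, 0], [-0.3, 0.08, 0, 0, 0, 0], [-0.3, 0.08, 0, 0, 0, 0], [-0.3, 0.08, 0, 0, 0, 0], [-0.3, 0.08, 0, 0, 0, 0], [-0.3, 0.08, 0, 0, 0, 0], [-0.3, 0.08, 0, 0, 0, 0], [-0.28, 0.08, 0, 0, 0, 0], [-0.2, 0.05, 0, 0, 0, 0], [-0.15, 0.04, 0, 0, 0, 0], [-0.06, 0.02, 0, 0, 0, 0], [0, 0, 0, 0, 0, 0], [0, 0, 0, 0, 0, 0]])

```text
clock: 44.77
position: [0.5309, 0.1123, 0.1305]
ee_rot: [1.89, -2.507, -0.001]
force: [-0.1, -1.2, -1.3]
width: 0.481
grip_force: 25.0
```

```bash
python3 -c "
from h import *
go(.5343,.1115,.056,164,half=False)"
```

```text
turn [ 0.003 -0.003  0.001] shift [-0.002 -0.035  0.745] cur yd 164.0 j [ 29.  17. -16.  -0. -57. -45.] F [-0.1 -1.2 -1.3] w 0.481 t 44.8 p [0.5309 0.1123 0.1305]
```

>>> send_rows(rows=[[0, -0.02, 0.15, 0, 0, 0], [0, 0, 0.25, 0, 0, 0], [0, 0, 0.18, 0, 0, 0], [0, 0, 0.1, 0, 0, 0], [0, 0, 0.05, 0, 0, 0], [0, 0, 0, 0, 0, 0], [0, 0, 0, 0, 0, 0], [0, 0, 0, 0, 0, 0]])

```text
clock: 45.43
position: [0.5346, 0.1122, 0.0594]
ee_rot: [-1.889, 2.508, -0.001]
force: [0.9, 0.1, -0.3]
width: 0.482
grip_force: 25.0
```

>>> send_rows(rows=[[0, 0, 0.01, 0, 0, 0], [0, 0, 0.01, 0, 0, 0], [0, 0, 0, 0, 0, 0], [0, 0, 0, 0, 0, 0]])

```text
clock: 45.77
position: [0.5337, 0.1121, 0.0565]
ee_rot: [-1.89, 2.509, -0.0]
force: [0.6, -0.2, -1.2]
width: 0.479
grip_force: 25.0
```

>>> send_rows(rows=[[0, 0, 0.01, 0, 0, 0], [0, 0, 0.01, 0, 0, 0], [0, 0, 0, 0, 0, 0], [0, 0, 0, 0, 0, 0]])

```text
clock: 46.1
position: [0.5336, 0.112, 0.0541]
ee_rot: [1.89, -2.509, -0.0]
force: [-0.7, -0.9, -0.1]
width: 0.481
grip_force: 25.0
```

>>> send_rows(rows=[[0, 0, 0.01, 0, 0, 0], [0, 0, 0.01, 0, 0, 0], [0, 0, 0, 0, 0, 0], [0, 0, 0, 0, 0, 0]])

```text
clock: 46.43
position: [0.5336, 0.1119, 0.0521]
ee_rot: [1.89, -2.509, -0.0]
force: [0.4, -0.9, -0.8]
width: 0.481
grip_force: 25.0
```

>>> send_rows(rows=[[0, 0, 0.01, 0, 0, 0], [0, 0, 0.01, 0, 0, 0], [0, 0, 0, 0, 0, 0], [0, 0, 0, 0, 0, 0]])

```text
clock: 46.77
position: [0.5336, 0.1119, 0.0502]
ee_rot: [1.89, -2.509, -0.0]
force: [1.2, -0.1, -0.2]
width: 0.482
grip_force: 25.0
```

```bash
python3 -c "
from h import *
C=cam('scene')
cv2.imwrite('pics/c8.png',cv2.resize(C[0][60:205,255:415],None,fx=4,fy=4,interpolation=2))"
```

```text
(no output)
```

View pics/c8.png

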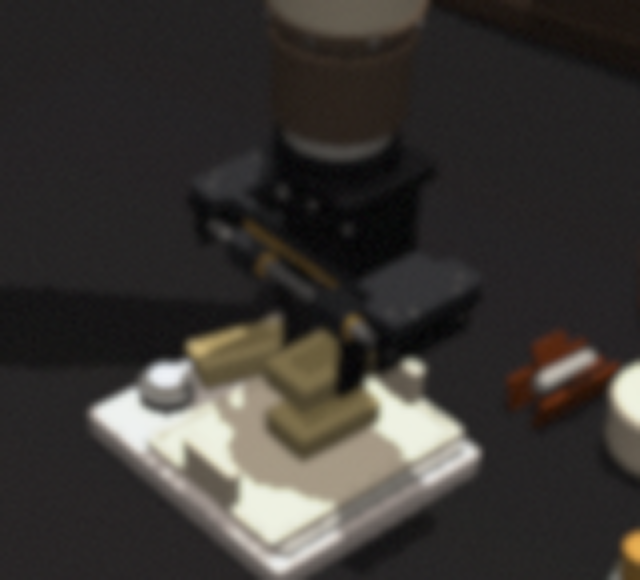

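>>> send_rows(rows=[[0, 0, -0.1, 0, 0, 0], [0, 0, -0.2, 0, 0, 0], [0, 0, -0.3, 0, 0, 0], [0, 0, -0.3, 0, 0, 0], [0, 0, -0.1, 0, 0, 0], [0.2, 0, 0, 0, 0, 0], [0.3, 0, 0, 0, 0, 0], [0.35, 0, 0, 0, 0, 0], [0.35, 0, 0, 0, 0, 0], [0.35, 0, 0, 0, 0, 0], [0.35, 0, 0, 0, 0, 0], [0.35, 0, 0, 0, 0, 0], [0.2, 0, 0, 0, 0, 0], [0, 0, 0, 0, 0, 0], [0, 0, 0, 0, 0, 0]])

```text
clock: 48.07
position: [0.4656, -0.1243, 0.1505]
ee_rot: [-1.887, 2.511, -0.0]
force: [-0.2, 0.5, -0.6]
width: 0.477
grip_force: 25.0
```

```bash
python3 -c "
from h import *
T=cam('top');C=cam('scene')
for n,V in(('top',T),('scene',C)):
  l,st,c=blobs(soapmask(V[0]))
  print(n,[(st[i].tolist(),c[i].round(1).tolist()) for i in range(1,len(st)) if st[i,4]>30 and c[i][1]<300 and 150<c[i][0]<430])
a=cv2.resize(T[0][165:265,230:325],None,fx=4,fy=4,interpolation=2);b=cv2.resize(C[0][95:195,275:375],None,fx=4,fy=4,interpolation=2)
cv2.imwrite('pics/c9.png',np.hstack([a,b]))
go(.5277,.0885,.056,164,half=False)"
```

```text
top [([392, 175, 21, 14, 244], [402.2, 181.7]), ([263, 200, 15, 11, 74], [268.9, 204.0]), ([254, 224, 20, 20, 147], [262.1, 234.3])]
scene [([169, 55, 16, 23, 86], [176.8, 65.1]), ([301, 140, 27, 17, 318], [314.5, 147.5]), ([237, 154, 20, 19, 255], [247.4, 162.3]), ([322, 154, 27, 20, 343], [335.3, 163.3]), ([238, 282, 35, 33, 659], [255.0, 297.8])]
turn [-0.001  0.001 -0.001] shift [-2.204 -0.007  0.945] cur yd 164.0 j [  5.  10. -22.  -0. -57. -21.] F [-0.1  0.1 -0.5] w 0.477 t 48.2 p [ 0.4663 -0.1231  0.1505]
```

View pics/c9.png

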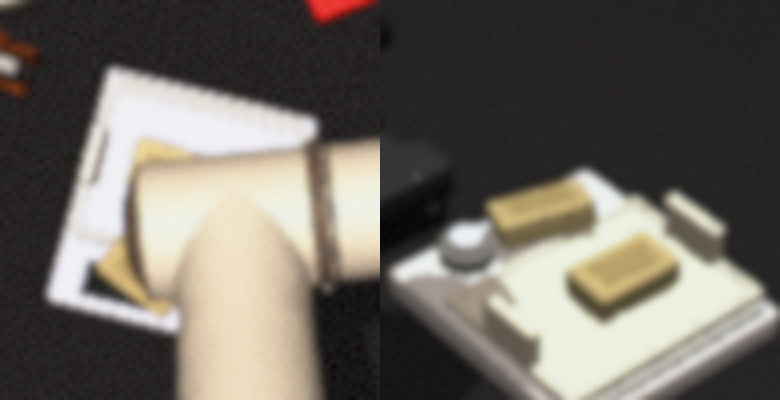

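>>> send_rows(rows=[[0.2, 0, 0, 0, 0, 0], [0.3, 0, 0, 0, 0, 0], [0.35, 0, 0, 0, 0, 0], [0.35, 0, 0, 0, 0, 0], [0.3, 0, 0, 0, 0, 0], [0.2, 0, 0, 0, 0, 0], [0, 0, 0, 0, 0, 0], [0, 0, 0, 0, 0, 0]])

```text
clock: 48.83
position: [0.4194, -0.2867, 0.15]
ee_rot: [1.889, -2.51, -0.001]
force: [0.4, 1.3, -1.0]
width: 0.481
grip_force: 25.0
```

```bash
cat >>h.py <<'E'
def posed(name,p0,mode,lo=None):
    """fit a soap with z and tilt about its own y (roll) and x; p=[x,y,yaw,z,roll,pitch]"""
    V=[cam("top"),cam("scene")];vs=[]
    for im,K,E in V:
        u=proj(np.array([[p0[0],p0[1],p0[3]]]),K,E)[0];vs.append((blobat(soapmask(up(im)),*u),K,E))
    def cost(p,full=False):
        c=[]
        R=Ro.from_euler("ZYX",[p[2],p[4],p[5]]).as_matrix()
        for m,K,E in vs:
            a=np.zeros_like(m);q=(proj(SB[0]@R.T+[p[0],p[1],p[3]],K,E)+.5)*S-.5
            cv2.fillConvexPoly(a,cv2.convexHull(np.round(q*16).astype(np.int32)),1,shift=4)
            c.append(1-(a&m).sum()/max(1,(a|m).sum()))
        return c if full else sum(c)
    k={"flat":3,"z":4,"tilt":6}[mode];best=None
    for dy in(-.4,-.2,0,.2,.4):
        s=np.array([p0]*(k+1),float);s[:,2]+=dy
        for i in range(k): s[i+1,i]+=[.008,.008,.15,.008,.2,.2][i]
        f=lambda q:cost(np.r_[q,p0[k:]])
        o=minimize(f,s[0,:k],method="Nelder-Mead",options=dict(initial_simplex=s[:,:k],xatol=1e-4,fatol=1e-5,maxiter=600))
        if best is None or o.fun<best.fun:best=o
    p=np.r_[best.x,p0[k:]];print(name,mode,p[:2].round(4),"yaw %.1f z %.4f roll %.1f pitch %.1f"%(np.degrees(p[2]),p[3],np.degrees(p[4]),np.degrees(p[5])),np.round(cost(p,1),3),[int(v[0].sum()/16) for v in vs]);return p
E
python3 - <<'E'
from h import *
print(r.get_obs()["position"])
T=cam('top')
l,st,c=blobs(soapmask(T[0]));print([(st[i].tolist(),unproj(*c[i],*T[1:],.05).round(3).tolist()) for i in range(1,len(st)) if st[i,4]>30 and c[i][1]<300 and 150<c[i][0]<430])
posed("s1",[.534,.1115,-.28,.045,0,0],"flat");posed("s1",[.534,.1115,-.28,.045,0,0],"z")
for m in("flat","z","tilt"):posed("s2",[.43,.13,-.1,.036,0,0],m)
E
```

```text
[ 0.41937219 -0.28670814  0.15000565]
[([392, 175, 21, 14, 243], [0.609, -0.318, 0.05]), ([263, 200, 21, 16, 228], [0.535, 0.11, 0.05]), ([253, 223, 24, 21, 277], [0.452, 0.137, 0.05])]
s1 flat [0.535  0.1105] yaw -12.6 z 0.0450 roll 0.0 pitch 0.0 [0.175 0.209] [227, 343]
s1 z [0.534  0.1116] yaw -16.1 z 0.0442 roll 0.0 pitch 0.0 [0.174 0.208] [226, 343]
s2 flat [0.4508 0.138 ] yaw -36.1 z 0.0360 roll 0.0 pitch 0.0 [0.117 0.258] [276, 315]
s2 z [0.4518 0.1367] yaw -36.2 z 0.0409 roll 0.0 pitch 0.0 [0.104 0.215] [276, 315]
s2 tilt [0.4505 0.1375] yaw -44.9 z 0.0423 roll -18.4 pitch 8.2 [0.102 0.083] [276, 315]
```

```bash
python3 -c "
from h import *
go(.5277,.0885,.150,164,half=False)"
```

```text
turn [-0.  0. -0.] shift [-3.905e+00 -9.000e-03  3.000e-03] cur yd 164.0 j [-16.  13. -19.  -0. -58.   0.] F [ 0.3  0.3 -1.5] w 0.476 t 49.4 p [ 0.4192 -0.2866  0.1503]
```

>>> send_rows(rows=[[-0.1, 0, 0, 0, 0, 0], [-0.2, 0, 0, 0, 0, 0], [-0.3, 0, 0, 0, 0, 0], [-0.3, 0, 0, 0, 0, 0], [-0.3, 0, 0, 0, 0, 0], [-0.3, 0, 0, 0, 0, 0], [-0.3, 0, 0, 0, 0, 0], [-0.3, 0, 0, 0, 0, 0], [-0.3, 0, 0, 0, 0, 0], [-0.3, 0, 0, 0, 0, 0], [-0.3, 0, 0, 0, 0, 0], [-0.3, 0, 0, 0, 0, 0], [-0.3, 0, 0, 0, 0, 0], [-0.3, 0, 0, 0, 0, 0], [-0.2, 0, 0, 0, 0, 0], [-0.1, -0.02, 0, 0, 0, 0], [0, 0, 0, 0, 0, 0], [0, 0, 0, 0, 0, 0]])

```text
clock: 50.88
position: [0.5365, 0.1163, 0.1499]
ee_rot: [1.89, -2.508, -0.0]
force: [0.2, -0.4, -0.6]
width: 0.476
grip_force: 25.0
```

>>> send_rows(rows=[[0, 0, 0.15, 0, 0, 0], [0, 0, 0.25, 0, 0, 0], [0, 0, 0.25, 0, 0, 0], [0, 0, 0.25, 0, 0, 0], [0, 0, 0.15, 0, 0, 0], [0, 0, 0.06, 0, 0, 0], [0, 0, 0.03, 0, 0, 0], [0, 0, 0, 0, 0, 0], [0, 0, 0, 0, 0, 0], [0, 0, 0, 0, 0, 0]])

```text
clock: 51.72
position: [0.5379, 0.1165, 0.0376]
ee_rot: [-1.888, 2.507, -0.001]
force: [-0.2, -0.2, -0.3]
width: 0.482
grip_force: 25.0
```

>>> send_rows(rows=[[0.1, 0.01, 0, 0, 0, 0], [0.1, 0.01, 0, 0, 0, 0], [0.1, 0, 0, 0, 0, 0], [0, 0, 0, 0, 0, 0], [0, 0, 0, 0, 0, 0], [0, 0, 0.02, 0, 0, 0], [0, 0, 0.01, 0, 0, 0], [0, 0, 0, 0, 0, 0], [0, 0, 0, 0, 0, 0]])

```text
clock: 52.47
position: [0.5268, 0.0882, 0.033]
ee_rot: [1.89, -2.509, -0.0]
force: [0.3, 0.0, -1.6]
width: 0.483
grip_force: 25.0
```

>>> send_rows(rows=[[0, 0, 0.01, 0, 0, 0], [0, 0, 0.01, 0, 0, 0], [0, 0, 0, 0, 0, 0], [0, 0, 0, 0, 0, 0]])

```text
clock: 52.8
position: [0.5267, 0.088, 0.0311]
ee_rot: [1.89, -2.509, -0.0]
force: [0.8, -0.2, -0.9]
width: 0.484
grip_force: 25.0
```

>>> send_rows(rows=[[0, 0, 0.01, 0, 0, 0], [0, 0, 0.01, 0, 0, 0], [0, 0, 0, 0, 0, 0], [0, 0, 0, 0, 0, 0]])

```text
clock: 53.13
position: [0.527, 0.0881, 0.0305]
ee_rot: [-1.89, 2.508, -0.001]
force: [-3.1, 0.1, 7.4]
width: 0.48
grip_force: 25.0
```

>>> send_rows(rows=[[0, 0, 0.01, 0, 0, 0], [0, 0, 0, 0, 0, 0], [0, 0, 0, 0, 0, 0]])

```text
clock: 53.38
position: [0.527, 0.088, 0.0304]
ee_rot: [-1.891, 2.508, -0.001]
force: [-4.7, 1.0, 12.8]
width: 0.479
grip_force: 25.0
```

>>> send_rows(rows=[[0, 0, -0.01, 0, 0, 0], [0, 0, 0, 0, 0, 0], [0, 0, 0, 0, 0, 0], [0, 0, 0, 0, 0, 0], [0, 0, 0, 0, 0, 0], [0, 0, 0, 0, 0, 0], [0, 0, -0.1, 0, 0, 0], [0, 0, -0.3, 0, 0, 0], [0, 0, -0.3, 0, 0, 0], [0, 0, -0.2, 0, 0, 0], [0, 0, -0.05, 0, 0, -0.13], [0, 0, 0, 0, 0, -0.13], [0.2, 0, 0, 0, 0, 0], [0.3, 0, 0, 0, 0, 0], [0.3, 0, 0, 0, 0, 0], [0.3, 0, 0, 0, 0, 0], [0.2, 0, 0, 0, 0, 0], [0, 0, 0, 0, 0, 0], [0, 0, 0, 0, 0, 0]], grip=-0.4)

```text
clock: 54.97
position: [0.5082, -0.0415, 0.1249]
ee_rot: [-2.053, 2.377, -0.001]
force: [-0.9, 0.2, 0.3]
width: 0.698
grip_force: 0.0
```

```bash
python3 - <<'E'
from h import *
go(.6122,-.3205,-.014,171.5,half=False);find()
posed("s3",[.528,.0885,-.28,.067,0,0],"flat")
E
```

```text
turn [-0.002  0.001  0.005] shift [ 2.606 -1.441  1.389] cur yd 171.7 j [ 14.  14. -21.   0. -55. -22.] F [-0.9  0.2  0.3] w 0.698 t 55.0 p [ 0.5082 -0.0415  0.1249]
242 [ 0.6128 -0.3226 -0.1244] -7.1 0.136 scene [ 0.6107 -0.3183 -0.1537] -8.8 0.147
s3 flat [0.535  0.0883] yaw -31.8 z 0.0670 roll 0.0 pitch 0.0 [1.    0.248] [242, 593]
```

>>> send_rows(rows=[[0.15, -0.08, 0, 0, 0, 0], [0.3, -0.16, 0, 0, 0, 0], [0.3, -0.17, 0, 0, 0, 0], [0.3, -0.17, 0, 0, 0, 0], [0.3, -0.17, 0, 0, 0, 0], [0.3, -0.17, 0, 0, 0, 0], [0.3, -0.17, 0, 0, 0, 0], [0.3, -0.17, 0, 0, 0, 0], [0.2, -0.12, 0, 0, 0, 0], [0.15, -0.06, 0, 0, 0, 0], [0, 0, 0.2, 0, 0, 0], [0, 0, 0.3, 0, 0, 0], [0, 0, 0.3, 0, 0, 0], [0, 0, 0.2, 0, 0, 0], [0, 0, 0, 0, 0, 0], [0, 0, 0, 0, 0, 0], [0, 0, 0, 0, 0, 0]])

```text
clock: 56.58
position: [0.6151, -0.3186, 0.0259]
ee_rot: [-2.058, 2.373, -0.004]
force: [0.1, 0.1, 0.1]
width: 0.696
grip_force: 0.0
```

```bash
python3 - <<'E'
from h import *
go(.6122,-.3205,-.014,171.5,half=False)
p=posed("s3",[.528,.0885,-.28,.067,0,0],"z");posed("s2",[.4505,.1375,-.7,.0423,-.3,.1],"tilt")
E
```

```text
turn [-0.005 -0.002  0.012] shift [0.023 0.026 0.399] cur yd 171.9 j [-14.  36.  -0.   0. -53.   6.] F [0.1 0.1 0.1] w 0.696 t 56.6 p [ 0.6151 -0.3186  0.0259]
s3 z [0.5335 0.1014] yaw -18.3 z 0.0544 roll 0.0 pitch 0.0 [0.28  0.111] [322, 479]
s2 tilt [0.4554 0.1444] yaw -38.3 z -0.0313 roll 26.6 pitch 1.9 [0.076 0.783] [276, 482]
```

>>> send_rows(rows=[[0.02, 0.02, 0.1, 0, 0, 0], [0, 0, 0.12, 0, 0, 0], [0, 0, 0.1, 0, 0, 0], [0, 0, 0.05, 0, 0, 0], [0, 0, 0.02, 0, 0, 0], [0, 0, 0, 0, 0, 0], [0, 0, 0, 0, 0, 0], [0, 0, 0, 0, 0, 0]])

```text
clock: 57.45
position: [0.6117, -0.3205, -0.0143]
ee_rot: [-2.056, 2.375, -0.001]
force: [1.5, 0.3, -0.6]
width: 0.702
grip_force: 0.0
```

>>> send_rows(rows=[[0, 0, 0, 0, 0, 0], [0, 0, 0, 0, 0, 0], [0, 0, 0, 0, 0, 0], [0, 0, 0, 0, 0, 0], [0, 0, 0, 0, 0, 0], [0, 0, 0, 0, 0, 0], [0, 0, 0, 0, 0, 0], [0, 0, 0, 0, 0, 0], [0, 0, -0.05, 0, 0, 0], [0, 0, -0.1, 0, 0, 0], [0, 0, -0.2, 0, 0, 0], [0, 0, -0.3, 0, 0, 0], [0, 0, -0.3, 0, 0, 0], [0, 0, -0.3, 0, 0, 0], [0, 0, -0.2, 0, 0, 0], [0, 0, 0, 0, 0, 0], [0, 0, 0, 0, 0, 0]], grip=1)

```text
clock: 58.87
position: [0.6118, -0.3204, 0.1324]
ee_rot: [-2.055, 2.374, -0.004]
force: [-0.2, -0.1, -1.8]
width: 0.484
grip_force: 24.9
```

```bash
python3 -c "
from h import *
go(.5343,.1115,.13,164,half=False)"
```

```text
turn [-0.007  0.     0.259] shift [-3.938  1.935  0.024] cur yd 171.8 j [-14.  31.   6.  -0. -65.   6.] F [-0.2 -0.1 -1.8] w 0.484 t 58.9 p [ 0.6118 -0.3204  0.1324]
```

>>> send_rows(rows=[[0, 0, 0, 0, 0, 0.13], [0, 0, 0, 0, 0, 0.13], [-0.1, 0.05, 0, 0, 0, 0], [-0.2, 0.1, 0, 0, 0, 0], [-0.3, 0.15, 0, 0, 0, 0], [-0.3, 0.15, 0, 0, 0, 0], [-0.3, 0.15, 0, 0, 0, 0], [-0.3, 0.15, 0, 0, 0, 0], [-0.3, 0.15, 0, 0, 0, 0], [-0.3, 0.15, 0, 0, 0, 0], [-0.3, 0.15, 0, 0, 0, 0], [-0.3, 0.15, 0, 0, 0, 0], [-0.3, 0.15, 0, 0, 0, 0], [-0.3, 0.15, 0, 0, 0, 0], [-0.3, 0.15, 0, 0, 0, 0], [-0.2, 0.1, 0, 0, 0, 0], [-0.12, 0.03, 0, 0, 0, 0], [0, 0, 0, 0, 0, 0], [0, 0, 0, 0, 0, 0], [0, 0, 0, 0, 0, 0]])

```text
clock: 60.53
position: [0.5335, 0.109, 0.1297]
ee_rot: [1.889, -2.508, -0.0]
force: [-0.8, -0.5, -1.1]
width: 0.478
grip_force: 24.9
```

```bash
python3 -c "
from h import *
go(.5343,.1115,.056,164,half=False)"
```

```text
turn [ 0.002 -0.002 -0.001] shift [-0.026 -0.001  0.737] cur yd 164.0 j [ 29.  17. -16.  -0. -57. -45.] F [-0.8 -0.5 -1.1] w 0.478 t 60.5 p [0.5335 0.109  0.1297]
```

>>> send_rows(rows=[[-0.03, 0.01, 0.15, 0, 0, 0], [0, 0, 0.25, 0, 0, 0], [0, 0, 0.18, 0, 0, 0], [0, 0, 0.1, 0, 0, 0], [0, 0, 0.06, 0, 0, 0], [0, 0, 0, 0, 0, 0], [0, 0, 0, 0, 0, 0], [0, 0, 0.01, 0, 0, 0], [0, 0, 0, 0, 0, 0], [0, 0, 0, 0, 0, 0]])

```text
clock: 61.37
position: [0.5343, 0.1131, 0.0561]
ee_rot: [-1.889, 2.508, -0.0]
force: [0.2, 0.0, -1.0]
width: 0.477
grip_force: 24.9
```

>>> send_rows(rows=[[0, 0, 0.01, 0, 0, 0], [0, 0, 0.01, 0, 0, 0], [0, 0, 0, 0, 0, 0], [0, 0, 0, 0, 0, 0]])

```text
clock: 61.7
position: [0.5338, 0.1129, 0.0532]
ee_rot: [1.89, -2.509, -0.0]
force: [0.0, 0.5, -1.1]
width: 0.48
grip_force: 24.9
```

>>> send_rows(rows=[[0, 0, 0.01, 0, 0, 0], [0, 0, 0.01, 0, 0, 0], [0, 0, 0, 0, 0, 0], [0, 0, 0, 0, 0, 0]])

```text
clock: 62.03
position: [0.534, 0.113, 0.0515]
ee_rot: [-1.89, 2.509, -0.0]
force: [-0.5, 0.2, 2.7]
width: 0.477
grip_force: 24.9
```

>>> send_rows(rows=[[0, 0, 0, 0, 0, 0], [0, 0, 0, 0, 0, 0], [0, 0, 0, 0, 0, 0], [0, 0, 0, 0, 0, 0], [0, 0, 0, 0, 0, 0], [0, 0, 0, 0, 0, 0], [0, 0, -0.1, 0, 0, 0], [0, 0, -0.25, 0, 0, 0], [0, 0, -0.25, 0, 0, 0], [0, 0, -0.15, 0, 0, 0], [0, 0, 0, 0, 0, 0], [0.2, 0, 0, 0, 0, 0], [0.35, 0, 0, 0, 0, 0], [0.35, 0, 0, 0, 0, 0], [0.35, 0, 0, 0, 0, 0], [0.35, 0, 0, 0, 0, 0], [0.35, 0, 0, 0, 0, 0], [0.35, 0, 0, 0, 0, 0], [0.35, 0, 0, 0, 0, 0], [0.35, 0, 0, 0, 0, 0]], grip=-0.4)

```text
clock: 63.7
position: [0.45, -0.1769, 0.1264]
ee_rot: [-1.89, 2.509, 0.0]
force: [0.9, 0.2, 0.1]
width: 0.7
grip_force: 0.0
```

```bash
python3 - <<'E'
from h import *
T=cam("top");C=cam("scene")
for n,V in(('top',T),('scene',C)):
  l,st,c=blobs(soapmask(V[0]))
  print(n,[(st[i].tolist(),c[i].round(1).tolist()) for i in range(1,len(st)) if st[i,4]>30 and c[i][1]<300 and 150<c[i][0]<430])
posed("s2",[.4505,.1375,-.7,.0423,-.3,.1],"tilt")
print(proj(np.array([[.5343,.1115,.1],[.5277,.0885,.078]]),*T[1:]),proj(np.array([[.5343,.1115,.1],[.45,.1375,.042]]),*C[1:]))
go(.4505,.1375,.13,140)
E
```

```text
top [([261, 199, 27, 18, 306], [273.4, 207.3]), ([254, 223, 23, 21, 276], [265.1, 233.2])]
scene [([169, 55, 17, 27, 106], [177.2, 66.4]), ([301, 138, 50, 37, 1116], [328.2, 154.4])]
s2 tilt [0.4516 0.1372] yaw -36.6 z 0.0386 roll 13.1 pitch 2.3 [0.072 0.716] [276, 1115]
[[271.0115527  206.07829379]
 [278.82799525 208.69482732]] [[335.71218564 147.26624051]
 [313.92935748 147.57609637]]
turn [0.001 0.    0.794] shift [-2.403  2.016 -0.038] cur yd 163.8 j [ -2.  12. -24.  -0. -54. -14.] F [0.4 0.5 0.5] w 0.699 t 63.9 p [ 0.4505 -0.1762  0.1262]
```

>>> send_rows(rows=[[0, 0, 0, 0, 0, 0.2], [0, 0, 0, 0, 0, 0.2], [0, 0, 0, 0, 0, 0.2], [0, 0, 0, 0, 0, 0.2], [-0.2, 0.17, 0, 0, 0, 0], [-0.25, 0.21, 0, 0, 0, 0], [-0.25, 0.21, 0, 0, 0, 0], [-0.25, 0.21, 0, 0, 0, 0], [-0.25, 0.21, 0, 0, 0, 0], [-0.25, 0.21, 0, 0, 0, 0], [-0.25, 0.21, 0, 0, 0, 0], [-0.25, 0.21, 0, 0, 0, 0], [-0.25, 0.21, 0, 0, 0, 0], [-0.2, 0.16, 0, 0, 0, 0], [0, 0, 0, 0, 0, 0], [0, 0, 0.2, 0, 0, 0], [0, 0, 0.25, 0, 0, 0], [0, 0, 0.1, 0, 0, 0], [0, 0, 0, 0, 0, 0], [0, 0, 0, 0, 0, 0]])

```text
clock: 65.57
position: [0.4511, 0.1382, 0.0711]
ee_rot: [1.329, -2.846, 0.001]
force: [0.3, 0.3, 0.9]
width: 0.701
grip_force: 0.0
```

```bash
python3 -c "
from h import *
go(.4507,.1372,.0125,140)"
```

```text
turn [ 0.    -0.002  0.002] shift [ 0.01  -0.003  0.586] cur yd 140.1 j [ 37.  15. -30.   0. -45. -77.] F [0.3 0.3 0.9] w 0.701 t 65.6 p [0.4511 0.1382 0.0711]
```

>>> send_rows(rows=[[0.01, 0, 0.1, 0, 0, 0], [0, 0, 0.15, 0, 0, 0], [0, 0, 0.12, 0, 0, 0], [0, 0, 0.08, 0, 0, 0], [0, 0, 0.05, 0, 0, 0], [0, 0, 0, 0, 0, 0], [0, 0, 0, 0, 0, 0], [0, 0, 0, 0, 0, 0]])

```text
clock: 66.23
position: [0.4514, 0.1373, 0.022]
ee_rot: [-1.327, 2.846, 0.0]
force: [-0.7, -0.5, 0.4]
width: 0.697
grip_force: 0.0
```

>>> send_rows(rows=[[0, 0, 0.03, 0, 0, 0], [0, 0, 0.02, 0, 0, 0], [0, 0, 0, 0, 0, 0], [0, 0, 0, 0, 0, 0]])

```text
clock: 66.57
position: [0.4508, 0.1368, 0.0162]
ee_rot: [1.327, -2.847, 0.0]
force: [-0.4, -0.1, 0.0]
width: 0.701
grip_force: 0.0
```

>>> send_rows(rows=[[0, 0, 0.02, 0, 0, 0], [0, 0, 0.01, 0, 0, 0], [0, 0, 0, 0, 0, 0], [0, 0, 0, 0, 0, 0]])

```text
clock: 66.9
position: [0.4508, 0.1368, 0.0132]
ee_rot: [1.327, -2.847, 0.0]
force: [-0.8, -0.6, 0.4]
width: 0.696
grip_force: 0.0
```

>>> send_rows(rows=[[0, 0, 0, 0, 0, 0], [0, 0, 0, 0, 0, 0], [0, 0, 0, 0, 0, 0], [0, 0, 0, 0, 0, 0], [0, 0, 0, 0, 0, 0], [0, 0, 0, 0, 0, 0], [0, 0, 0, 0, 0, 0], [0, 0, 0, 0, 0, 0], [0, 0, 0, 0, 0, 0], [0, 0, 0, 0, 0, 0]], grip=1, newtons=25)

```text
clock: 67.73
position: [0.4539, 0.1379, 0.0161]
ee_rot: [-1.327, 2.84, -0.001]
force: [1.3, -2.9, 15.2]
width: 0.294
grip_force: 22.7
```

>>> send_rows(rows=[[0, 0, 0, 0, 0, 0], [0, 0, 0, 0, 0, 0], [0, 0, 0, 0, 0, 0], [0, 0, 0, 0, 0, 0], [0, 0, 0, 0, 0, 0], [0, 0, -0.05, 0, 0, 0], [0, 0, -0.1, 0, 0, 0], [0, 0, -0.25, 0, 0, 0], [0, 0, -0.3, 0, 0, 0], [0, 0, -0.3, 0, 0, 0], [0, 0, -0.2, 0, 0, 0], [0.25, -0.2, 0, 0, 0, 0], [0.25, -0.25, 0, 0, 0, 0], [0.25, -0.25, 0, 0, 0, 0], [0.25, -0.25, 0, 0, 0, 0], [0.25, -0.25, 0, 0, 0, 0], [0.25, -0.25, 0, 0, 0, 0], [0.25, -0.25, 0, 0, 0, 0], [0.25, -0.25, 0, 0, 0, 0], [0.25, -0.25, 0, 0, 0, 0]], grip=-0.4)

```text
clock: 69.4
position: [0.474, -0.1787, 0.1333]
ee_rot: [1.327, -2.847, -0.0]
force: [0.4, 0.4, 0.8]
width: 0.7
grip_force: 0.0
```

>>> send_rows(rows=[[0.25, -0.25, 0, 0, 0, 0], [0.25, -0.25, 0, 0, 0, 0], [0.25, -0.25, 0, 0, 0, 0], [0.15, -0.15, 0, 0, 0, 0], [0, 0, 0, 0, 0, 0], [0, 0, 0, 0, 0, 0]])

```text
clock: 69.9
position: [0.4848, -0.3045, 0.1325]
ee_rot: [1.323, -2.848, -0.002]
force: [0.4, 1.2, 0.2]
width: 0.702
grip_force: 0.0
```

```bash
python3 - <<'E'
from h import *
print(r.get_obs()["position"],r.get_obs()["clock"])
T=cam("top","top9");C=cam("scene","scene9")
for n,V in(('top',T),('scene',C)):
  l,st,c=blobs(soapmask(V[0]))
  print(n,[(st[i].tolist(),c[i].round(1).tolist()) for i in range(1,len(st)) if st[i,4]>30 and c[i][1]<300 and 150<c[i][0]<430])
def ascii(V,x0,y0,x1,y1):
  h=cv2.cvtColor(V[0],cv2.COLOR_BGR2HSV);m=soapmask(V[0])
  for y in range(y0,y1):print("".join(("0123456789"[h[y,x,2]*10//256] if m[y,x] else "." ) for x in range(x0,x1)))
print("top");ascii(T,245,193,300,250);print("scene");ascii(C,290,128,365,185)
E
```

```text
[ 0.48479601 -0.30453304  0.13251287] 69.9
top [([261, 199, 31, 19, 359], [275.5, 208.0]), ([253, 224, 24, 20, 274], [264.2, 233.8])]
scene [([301, 138, 50, 37, 1122], [328.2, 154.1])]
top
.......................................................
.......................................................
.......................................................
.......................................................
.......................................................
.......................................................<stdin>:9: RuntimeWarning: overflow encountered in scalar multiply
Traceback (most recent call last):
OverflowError: Python integer 256 out of bounds for uint8
```

```bash
cat >>h.py <<'E'
PILE=[((.5345,.1115,-.279),.045),((.527,.0885,-.279),.067),((.5342,.1125,-.279),.089)]
def fit2(p0,pile=PILE,it=900):
    vs=[]
    for n in("top","scene"):
        im,K,E=cam(n);m=soapmask(up(im));x=np.zeros_like(m)
        for p,z in pile:x|=render([box(0,0,-.011,.011,.042,.07)],p,z,K,E,m.shape)
        x=cv2.dilate(x,np.ones((9,9),np.uint8));u=proj(np.array([[p0[0],p0[1],p0[3]]]),K,E)[0]*S
        roi=np.zeros_like(m);cv2.circle(roi,tuple(int(t) for t in u),30*S,1,-1);vs.append((m&roi&(1-x),1-x,K,E))
    def cost(p,full=False):
        R=Ro.from_euler("ZYX",[p[2],p[4],p[5]]).as_matrix();c=[]
        for m,k,K,E in vs:
            a=np.zeros_like(m);q=(proj(SB[0]@R.T+p[[0,1,3]],K,E)+.5)*S-.5
            cv2.fillConvexPoly(a,cv2.convexHull(np.round(q*16).astype(np.int32)),1,shift=4);a&=k
            c.append(1-(a&m).sum()/max(1,(a|m).sum()))
        return c if full else sum(c)
    res=[]
    for yaw in(-.85,-.65):
      for ro in(-.3,0,.3):
        for pi in(-.2,.15):
          q=np.array([p0[0],p0[1],yaw,p0[3],ro,pi]);s=np.array([q]*7);s[1:]+=np.diag([.006,.006,.15,.006,.15,.15])
          o=minimize(cost,q,method="Nelder-Mead",options=dict(initial_simplex=s,xatol=1e-4,fatol=1e-5,maxiter=it));res.append(o)
    res.sort(key=lambda o:o.fun)
    for o in res[:4]:p=o.x;print(p[[0,1,3]].round(4),np.degrees(p[[2,4,5]]).round(1),np.round(cost(p,1),3))
    return res[0].x
E
python3 - <<'E'
from h import *
p=fit2([.4505,.1375,-.7,.042])
E
```

```text
[0.4492 0.1404 0.0425] [-37.3 -18.1   5.9] [0.097 0.075]
[0.4491 0.14   0.0425] [-37.8 -18.1   5.8] [0.096 0.076]
[0.4493 0.1404 0.0426] [-39.  -18.8   7.3] [0.098 0.075]
[0.4495 0.1401 0.0431] [-35.8 -18.1   4.1] [0.099 0.078]
```

```bash
cat >>h.py <<'E'
def go6(pos,Rt):
    o=r.get_obs();R=Ro.from_rotvec(o["ee_rot"]).as_matrix()
    print("turn",(np.degrees(Ro.from_matrix(R.T@Rt).as_rotvec())/30).round(3),"shift",(Rt.T@(pos-o["position"])/.1).round(3),"p",o["position"].round(4),"F",o["force"].round(1),"w",round(o["width"],3),"j",np.degrees(o["joint_pos"]).round(0))
def s2tool(c,ang,beyond=.005,back=0):
    Rs=Ro.from_euler("ZYX",np.radians(ang)).as_matrix();z=-Rs[:,2];y=-Rs[:,0];Rt=np.c_[np.cross(y,z),y,z]
    t=np.array(c)+beyond*z; rd=(t-[0,0,.029]+t+.029*z)/2
    print("tool z",z.round(3),"true tip",t.round(4),"reading",rd.round(4));return rd-back*z,Rt
E
python3 - <<'E'
from h import *
go6(*s2tool([.4493,.1402,.0427],[-38,-18.4,6],back=.09))
E
```

```text
tool z [ 0.312 -0.111 -0.944] true tip [0.4509 0.1396 0.038 ] reading [0.4554 0.138  0.0098]
turn [ 0.61  -0.209 -0.097] shift [-3.244  3.189 -0.316] p [ 0.4855 -0.3026  0.1334] F [-0.1 -0.4 -0.8] w 0.7 j [-16.  20. -12.  -0. -59. -24.]
```

>>> send_rows(rows=[[0, 0, 0, 0.2, -0.07, -0.03], [0, 0, 0, 0.2, -0.07, -0.03], [0, 0, 0, 0.2, -0.07, -0.03], [-0.12, 0.12, -0.02, 0, 0, 0], [-0.25, 0.25, -0.03, 0, 0, 0], [-0.25, 0.25, -0.03, 0, 0, 0], [-0.25, 0.25, -0.03, 0, 0, 0], [-0.25, 0.25, -0.03, 0, 0, 0], [-0.25, 0.25, -0.03, 0, 0, 0], [-0.25, 0.25, -0.03, 0, 0, 0], [-0.25, 0.25, -0.03, 0, 0, 0], [-0.25, 0.25, -0.03, 0, 0, 0], [-0.25, 0.25, -0.03, 0, 0, 0], [-0.25, 0.25, -0.03, 0, 0, 0], [-0.25, 0.25, 0, 0, 0, 0], [-0.25, 0.2, 0, 0, 0, 0], [-0.12, 0.12, 0, 0, 0, 0], [0, 0, 0, 0, 0, 0], [0, 0, 0, 0, 0, 0]], grip=-0.75)

```text
clock: 71.68
position: [0.4282, 0.148, 0.097]
ee_rot: [-1.286, 2.587, -0.347]
force: [0.0, 0.0, -0.8]
width: 0.875
grip_force: 0.0
```

```bash
python3 - <<'E'
from h import *
go6(*s2tool([.4493,.1402,.0427],[-38,-18.4,6],back=.03))
E
```

```text
tool z [ 0.312 -0.111 -0.944] true tip [0.4509 0.1396 0.038 ] reading [0.4554 0.138  0.0098]
turn [ 0.009  0.001 -0.004] shift [0.007 0.013 0.618] p [0.4282 0.148  0.097 ] F [ 0.   0.  -0.8] w 0.875 j [  50.    4.  -53.   37.  -30. -119.]
```

>>> send_rows(rows=[[0.01, 0.01, 0.1, 0, 0, 0], [0, 0, 0.15, 0, 0, 0], [0, 0, 0.15, 0, 0, 0], [0, 0, 0.12, 0, 0, 0], [0, 0, 0.08, 0, 0, 0], [0, 0, 0, 0, 0, 0], [0, 0, 0, 0, 0, 0]])

```text
clock: 72.27
position: [0.4457, 0.1384, 0.0398]
ee_rot: [-1.279, 2.591, -0.349]
force: [-0.6, -0.3, -0.1]
width: 0.876
grip_force: 0.0
```

>>> send_rows(rows=[[0, 0, 0.05, 0, 0, 0], [0, 0, 0.04, 0, 0, 0], [0, 0, 0.04, 0, 0, 0], [0, 0, 0.02, 0, 0, 0], [0, 0, 0, 0, 0, 0], [0, 0, 0, 0, 0, 0]])

```text
clock: 72.77
position: [0.4525, 0.1399, 0.0283]
ee_rot: [-1.282, 2.591, -0.347]
force: [0.3, 0.7, 0.0]
width: 0.876
grip_force: 0.0
```

```bash
python3 - <<'E'
from h import *
go6(*s2tool([.4493,.1402,.0427],[-38,-18.4,6],back=0))
E
```

```text
tool z [ 0.312 -0.111 -0.944] true tip [0.4509 0.1396 0.038 ] reading [0.4554 0.138  0.0098]
turn [ 0.011 -0.004 -0.01 ] shift [0.017 0.026 0.185] p [0.4525 0.1399 0.0283] F [0.3 0.7 0. ] w 0.876 j [  34.   13.  -61.   74.  -16. -142.]
```

>>> send_rows(rows=[[0, 0, -0.05, 0, 0, 0], [0, 0, -0.15, 0, 0, 0], [0, 0, -0.2, 0, 0, 0], [0, 0, -0.2, 0, 0, 0], [0, 0, -0.1, 0, 0, 0], [0, 0, 0, 0, 0, 0], [0, 0, 0, 0, 0, 0]])

```text
clock: 73.35
position: [0.4322, 0.148, 0.0926]
ee_rot: [-1.283, 2.589, -0.347]
force: [-0.1, -0.2, -0.1]
width: 0.875
grip_force: 0.0
```

```bash
python3 - <<'E'
from h import *
go6(*s2tool([.4493,.1402,.0427],[-38,-10,0],back=.07))
E
```

```text
tool z [ 0.137 -0.107 -0.985] true tip [0.45   0.1397 0.0378] reading [0.452  0.1381 0.009 ]
turn [-0.27   0.2    0.006] shift [-0.043 -0.068  0.161] p [0.4322 0.148  0.0926] F [-0.1 -0.2 -0.1] w 0.875 j [  49.    5.  -54.   38.  -29. -119.]
```

>>> send_rows(rows=[[0, 0, 0, -0.09, 0.07, 0], [0, 0, 0, -0.09, 0.07, 0], [0, 0, 0, -0.09, 0.06, 0], [-0.04, -0.07, 0, 0, 0, 0], [0, 0, 0.1, 0, 0, 0], [0, 0, 0.1, 0, 0, 0], [0, 0, 0, 0, 0, 0], [0, 0, 0, 0, 0, 0], [0, 0, 0, 0, 0, 0]])

```text
clock: 74.1
position: [0.4429, 0.1431, 0.0734]
ee_rot: [-1.343, 2.748, -0.244]
force: [1.0, 0.1, 0.4]
width: 0.876
grip_force: 0.0
```

```bash
python3 - <<'E'
from h import *
go6(*s2tool([.4493,.1402,.0427],[-38,-10,0],back=0))
fit2([.4493,.1402,-.7,.0427],it=150)
E
```

```text
tool z [ 0.137 -0.107 -0.985] true tip [0.45   0.1397 0.0378] reading [0.452  0.1381 0.009 ]
turn [-0.002 -0.006  0.004] shift [-0.016  0.011  0.652] p [0.4429 0.1431 0.0734] F [1.  0.1 0.4] w 0.876 j [ 45.  12. -41.  16. -38. -96.]
[0.4497 0.142  0.0403] [-46.5 -22.2  13.5] [0.839 0.078]
[0.4504 0.1411 0.0413] [-44.8 -22.3  10.6] [0.835 0.083]
[0.4547 0.1378 0.0462] [-36.2 -24.1   4.7] [0.84  0.087]
[0.4521 0.1411 0.0422] [-34.7 -24.1   2.6] [0.844 0.089]
```

>>> send_rows(rows=[[-0.02, 0.01, 0.1, 0, 0, 0], [0, 0, 0.15, 0, 0, 0], [0, 0, 0.12, 0, 0, 0], [0, 0, 0.08, 0, 0, 0], [0, 0, 0.05, 0, 0, 0], [0, 0, 0, 0, 0, 0], [0, 0, 0, 0, 0, 0]])

```text
clock: 74.78
position: [0.4503, 0.1407, 0.0244]
ee_rot: [-1.343, 2.747, -0.243]
force: [0.3, -0.2, -0.5]
width: 0.878
grip_force: 0.0
```

>>> send_rows(rows=[[0, 0, 0.04, 0, 0, 0], [0, 0, 0.03, 0, 0, 0], [0, 0, 0.02, 0, 0, 0], [0, 0, 0, 0, 0, 0], [0, 0, 0, 0, 0, 0]])

```text
clock: 75.2
position: [0.4514, 0.1395, 0.0152]
ee_rot: [-1.343, 2.747, -0.243]
force: [0.2, 0.8, -0.5]
width: 0.874
grip_force: 0.0
```

```bash
python3 - <<'E'
from h import *
go6(*s2tool([.4493,.1402,.0427],[-38,-10,0],back=0))
E
```

```text
tool z [ 0.137 -0.107 -0.985] true tip [0.45   0.1397 0.0378] reading [0.452  0.1381 0.009 ]
turn [-0.    -0.005  0.004] shift [ 0.007 -0.002  0.063] p [0.4514 0.1395 0.0152] F [ 0.2  0.8 -0.5] w 0.874 j [  43.   18.  -45.   22.  -27. -101.]
```

>>> send_rows(rows=[[0, 0, 0.03, 0, 0, 0], [0, 0, 0.03, 0, 0, 0], [0, 0, 0, 0, 0, 0], [0, 0, 0, 0, 0, 0]])

```text
clock: 75.53
position: [0.452, 0.1386, 0.009]
ee_rot: [-1.343, 2.748, -0.243]
force: [0.3, -0.3, 0.1]
width: 0.871
grip_force: 0.0
```

>>> send_rows(rows=[[0, 0, 0, 0, 0, 0], [0, 0, 0, 0, 0, 0], [0, 0, 0, 0, 0, 0], [0, 0, 0, 0, 0, 0], [0, 0, 0, 0, 0, 0], [0, 0, 0, 0, 0, 0], [0, 0, 0, 0, 0, 0], [0, 0, 0, 0, 0, 0], [0, 0, 0, 0, 0, 0], [0, 0, 0, 0, 0, 0]], grip=1, newtons=15)

```text
clock: 76.37
position: [0.4522, 0.139, 0.0094]
ee_rot: [-1.343, 2.747, -0.242]
force: [0.2, -0.3, -0.2]
width: 0.486
grip_force: 14.8
```

>>> send_rows(rows=[[0, 0, 0, 0, 0, 0], [0, 0, -0.05, 0, 0, 0], [0, 0, -0.1, 0, 0, 0], [0, 0, -0.2, 0, 0, 0], [0, 0, -0.3, 0, 0, 0], [0, 0, -0.3, 0, 0, 0], [0, 0, -0.3, 0, 0, 0], [0, 0, -0.1, 0, 0, 0], [0, 0, 0, 0, 0, 0], [0, 0, 0, 0, 0, 0]], newtons=25)

```text
clock: 77.2
position: [0.4334, 0.1536, 0.1423]
ee_rot: [-1.343, 2.747, -0.241]
force: [0.5, 1.1, -1.6]
width: 0.484
grip_force: 24.7
```

```bash
python3 - <<'E'
from h import *
go(.5277,.0885,.15,164,half=False)
o=r.get_obs();R=Ro.from_rotvec(o["ee_rot"]).as_matrix();print(R.round(3).tolist())
fit2([*(o["position"][:2]-.015*R[:2,2]*2),-.7,o["position"][2]+.036],it=250)
E
```

```text
turn [-0.327 -0.068 -0.728] shift [ 0.366 -1.086 -0.077] cur yd 142.1 j [ 47.   6. -34.  13. -50. -94.] F [ 0.5  1.1 -1.6] w 0.484 t 77.2 p [0.4334 0.1536 0.1423]
[[-0.614, -0.777, 0.135], [-0.789, 0.605, -0.108], [0.002, -0.173, -0.985]]
[0.4321 0.1535 0.1766] [-43.4 -24.8   9. ] [0.879 0.414]
[0.432  0.1536 0.1765] [-43.5 -24.3   9.2] [0.879 0.414]
[0.4322 0.1532 0.1767] [-42.6 -24.5   8.5] [0.879 0.416]
[0.4318 0.1541 0.1765] [-42.8 -24.2   8.2] [0.88  0.415]
```

>>> send_rows(rows=[[0, 0, 0, -0.08, -0.02, -0.18], [0, 0, 0, -0.08, -0.02, -0.18], [0, 0, 0, -0.08, -0.02, -0.18], [0, 0, 0, -0.09, -0.01, -0.19], [0.05, -0.15, 0, 0, 0, 0], [0.08, -0.24, 0, 0, 0, 0], [0.08, -0.24, -0.03, 0, 0, 0], [0.08, -0.24, -0.03, 0, 0, 0], [0.06, -0.15, -0.02, 0, 0, 0], [0.02, -0.06, 0, 0, 0, 0], [0, 0, 0, 0, 0, 0], [0, 0, 0, 0, 0, 0], [0, 0, 0, 0, 0, 0]])

```text
clock: 78.38
position: [0.5264, 0.0886, 0.1494]
ee_rot: [1.892, -2.506, -0.001]
force: [0.6, 0.0, -1.5]
width: 0.483
grip_force: 24.7
```

```bash
python3 - <<'E'
from h import *
go(.5272,.0868,.08,164,half=False)
o=r.get_obs()
p=fit2([*o["position"][:2],-.28,o["position"][2]+.036],it=10)
# side view: pitch from the scene: yaw fixed at -16
C=cam("scene");u=proj(np.array([[*o["position"][:2],o["position"][2]+.036]]),*C[1:])[0];print(u)
m=soapmask(C[0]);ys,xs=np.nonzero(m[int(u[1])-25:int(u[1])+25,int(u[0])-30:int(u[0])+30])
for row in m[int(u[1])-22:int(u[1])+26,int(u[0])-26:int(u[0])+26]:print("".join(".#"[v] for v in row))
E
```

```text
turn [ 0.003 -0.002  0.004] shift [ 0.015 -0.012  0.694] cur yd 164.1 j [ 27.  15. -16.  -0. -59. -43.] F [ 0.6  0.  -1.5] w 0.483 t 78.4 p [0.5264 0.0886 0.1494]
[0.525  0.0869 0.1804] [-12.6  28.4 -24. ] [0.789 0.436]
[0.526  0.081  0.1797] [-16.4   3.   -4. ] [0.821 0.546]
[0.5255 0.0743 0.1875] [-33.4 -14.4  23.9] [0.877 0.507]
[0.5293 0.0814 0.188 ] [-26.4 -18.3   7.9] [0.879 0.514]
[329.60555198 123.62986506]
....................................................
....................................................
....................................................
....................................................
....................................................
....................................................
..................................##................
.................................####...............
.................................####...............
.................................##.................
.................................##.................
....................................................
.............................................
[... 1162 characters left out ...]
...........
......................##............................
....................................................
.....................................##.............
....................................#####...........
...................................#######..........
.................................###########........
...............................##############.......
..............................###############.......
.............................################.......
..........................#####################.....
.......................########################.....
.....................###########################....
....................############################....
```

```bash
python3 - <<'E'
from h import *
o=r.get_obs()["position"];im,K,E=cam("scene");m=soapmask(up(im));u=proj(np.array([[o[0],o[1],o[2]+.036]]),K,E)[0].astype(int)
k=np.zeros_like(m);k[(u[1]-14)*S:(u[1]+15)*S,(u[0]-30)*S:(u[0]+4)*S]=1;m&=k
def cost(q):
    R=Ro.from_euler("ZYX",[-.279,0,q[2]]).as_matrix();a=np.zeros_like(m)
    v=(proj(SB[0]@R.T+[o[0],o[1]+q[0],o[2]+q[1]],K,E)+.5)*S-.5
    cv2.fillConvexPoly(a,cv2.convexHull(np.round(v*16).astype(np.int32)),1,shift=4);a&=k
    return 1-(a&m).sum()/(a|m).sum()
for pi in np.radians([-12,-6,-3,0,3,6,12]):
    b=minimize(lambda q:cost([q[0],q[1],pi]),[0,.036],method="Nelder-Mead",options=dict(initial_simplex=[[0,.036],[.006,.036],[0,.042]]))
    print(np.degrees(pi).round(),b.x.round(4),round(b.fun,3))
E
```

```text
-12.0 [0.0072 0.0282] 0.155
-6.0 [0.0089 0.0292] 0.142
-3.0 [0.0107 0.0282] 0.142
0.0 [0.0121 0.0277] 0.139
3.0 [0.0131 0.0271] 0.141
6.0 [0.0135 0.027 ] 0.143
12.0 [0.0143 0.0277] 0.162
```

>>> send_rows(rows=[[0.02, -0.02, 0, 0, 0.07, 0], [0, 0, 0, 0, 0.06, 0], [0, 0, 0.15, 0, 0, 0], [0, 0, 0.2, 0, 0, 0], [0, 0, 0.15, 0, 0, 0], [0, 0, 0.08, 0, 0, 0], [0, 0, 0.04, 0, 0, 0], [0, 0, 0, 0, 0, 0], [0, 0, 0, 0, 0, 0], [0, 0, 0, 0, 0, 0]])

```text
clock: 79.42
position: [0.5287, 0.0823, 0.0895]
ee_rot: [1.861, -2.465, 0.065]
force: [0.5, 0.5, -0.3]
width: 0.48
grip_force: 24.7
```

```bash
python3 - <<'E'
from h import *
go(.5272,.0868,.078,164,half=False)
E
```

```text
turn [-0.004 -0.128  0.003] shift [-0.039  0.027  0.115] cur yd 164.1 j [ 28.  20. -20.   4. -53. -46.] F [ 0.5  0.5 -0.3] w 0.48 t 79.4 p [0.5287 0.0823 0.0895]
```

>>> send_rows(rows=[[-0.05, 0.01, 0.04, 0, 0, 0], [0, 0, 0.03, 0, 0, 0], [0, 0, 0, 0, 0, 0], [0, 0, 0, 0, 0, 0]])

```text
clock: 79.75
position: [0.5286, 0.0869, 0.0814]
ee_rot: [1.861, -2.464, 0.064]
force: [-0.0, -0.2, 1.0]
width: 0.484
grip_force: 24.7
```

>>> send_rows(rows=[[0, 0, 0.01, 0, 0, 0], [0, 0, 0.01, 0, 0, 0], [0, 0, 0, 0, 0, 0], [0, 0, 0, 0, 0, 0]])

```text
clock: 80.08
position: [0.5289, 0.087, 0.0811]
ee_rot: [1.862, -2.465, 0.065]
force: [-2.7, 1.9, 9.9]
width: 0.488
grip_force: 24.7
```

```bash
python3 - <<'E'
from h import *
o=r.get_obs();R=Ro.from_rotvec(o["ee_rot"]).as_matrix();print(o["force"],o["wrist_torque"],"tool-frame torque",(R.T@o["wrist_torque"]).round(3),"force tool",(R.T@o["force"]).round(2))
E
```

```text
[-2.66598515  1.88017164  9.8521109 ] [ 0.67637547  1.10946229 -0.11152953] tool-frame torque [-1.257 -0.347  0.028] force tool [-0.42  3.06 -9.91]
```

>>> send_rows(rows=[[0, 0, -0.05, 0, 0, 0], [0, 0, -0.03, 0, -0.07, 0], [0, 0, 0, 0, -0.06, 0], [-0.02, 0.01, 0, 0, 0, 0], [0, 0, 0.03, 0, 0, 0], [0, 0, 0.02, 0, 0, 0], [0, 0, 0, 0, 0, 0], [0, 0, 0, 0, 0, 0], [0, 0, 0, 0, 0, 0]])

```text
clock: 80.83
position: [0.5277, 0.0891, 0.0819]
ee_rot: [1.893, -2.506, 0.0]
force: [0.5, -0.3, 1.3]
width: 0.484
grip_force: 24.7
```

>>> send_rows(rows=[[0, 0, 0.02, 0, 0, 0], [0, 0, 0.02, 0, 0, 0], [0, 0, 0, 0, 0, 0], [0, 0, 0, 0, 0, 0]])

```text
clock: 81.17
position: [0.5288, 0.0893, 0.0798]
ee_rot: [-1.893, 2.505, -0.002]
force: [-3.1, -0.4, 9.3]
width: 0.482
grip_force: 24.9
```

```bash
python3 - <<'E'
from h import *
go(.5277,.0885,.078,164,half=False)
o=r.get_obs();R=Ro.from_rotvec(o["ee_rot"]).as_matrix();print("tool-frame torque",(R.T@o["wrist_torque"]).round(3),"force tool",(R.T@o["force"]).round(2))
E
```

```text
turn [-0.004  0.001  0.005] shift [0.01  0.008 0.018] cur yd 164.1 j [ 27.  20. -21.   0. -50. -43.] F [-3.1 -0.4  9.3] w 0.482 t 81.2 p [0.5288 0.0893 0.0798]
tool-frame torque [-0.777  0.34  -0.071] force tool [ 1.22  2.82 -9.26]
```

>>> send_rows(rows=[[0, 0, -0.01, 0, 0, 0], [0, 0, 0, 0, 0, 0], [0, 0, 0, 0, 0, 0], [0, 0, 0, 0, 0, 0], [0, 0, 0, 0, 0, 0], [0, 0, 0, 0, 0, 0], [0, 0, 0, 0, 0, 0], [0, 0, -0.1, 0, 0, 0], [0, 0, -0.25, 0, 0, 0], [0, 0, -0.25, 0, 0, 0], [0, 0, -0.1, 0, 0, 0], [0.2, 0, 0, 0, 0, 0], [0.3, 0, 0, 0, 0, 0], [0.35, 0, 0, 0, 0, 0], [0.35, 0, 0, 0, 0, 0], [0.35, 0, 0, 0, 0, 0], [0.35, 0, 0, 0, 0, 0], [0.35, 0, 0, 0, 0, 0], [0.35, 0, 0, 0, 0, 0], [0.35, 0, 0, 0, 0, 0]], grip=-0.4)

```text
clock: 82.83
position: [0.4461, -0.196, 0.1495]
ee_rot: [-1.893, 2.507, -0.001]
force: [-0.6, -0.4, -0.1]
width: 0.702
grip_force: 0.0
```

>>> send_rows(rows=[[0.3, 0, 0, 0, 0, 0], [0.3, 0, 0, 0, 0, 0], [0.2, 0, 0, 0, 0, 0], [0, 0, 0, 0, 0, 0], [0, 0, 0, 0, 0, 0]])

```text
clock: 83.25
position: [0.4245, -0.2722, 0.1491]
ee_rot: [-1.889, 2.51, 0.0]
force: [0.2, 0.6, 0.7]
width: 0.703
grip_force: 0.0
```

```bash
python3 - <<'E'
from h import *
print(r.get_obs()["position"],r.get_obs()["clock"],r.get_obs()["width"])
L=[(.5345,.1115),(.527,.0885),(.5342,.1125),(.5277,.0885)]
for n in("top","scene"):
    im,K,E=cam(n,"fin"+n);m=soapmask(im);M=soapmask(up(im))
    l,st,c=blobs(m);print(n,[(st[i].tolist(),c[i].round(1).tolist()) for i in range(1,len(st)) if st[i,4]>30 and c[i][1]<300 and 150<c[i][0]<430])
    a=np.zeros_like(M)
    for i,(x,y) in enumerate(L):a|=render(SB,(x,y,-.279),.045+.022*i,K,E,M.shape)
    ys,xs=np.nonzero(a);x0,x1,y0,y1=xs.min()//S-5,xs.max()//S+6,ys.min()//S-5,ys.max()//S+6
    k=M[y0*S:y1*S,x0*S:x1*S];b=a[y0*S:y1*S,x0*S:x1*S];print("IoU",(k&b).sum()/(k|b).sum())
    A=a[S//2::S,S//2::S]
    for y in range(y0,y1):print("".join(".m#o"[[0,1,3,2][2*int(A[y,x])+int(m[y,x])]] if 0 else {(0,0):".",(0,1):"+",(1,0):"-",(1,1):"#"}[(int(A[y,x]),int(m[y,x]))] for x in range(x0,x1)))
E
```

```text
[ 0.42446215 -0.27218981  0.14907948] 83.25 0.7026215830038484
top [([261, 199, 30, 18, 379], [275.9, 207.4])]
IoU 0.8442887175893483
...........................................
...........................................
...........................................
...........................................
...........................................
...........................................
........----...............................
........--###------........................
........-############--....................
.......--################--................
.......-#####################--............
.......-#########################--........
.......-###########################-.......
......--############################.......
......-##############################......
......-##############################......
.....--##############################......
.....--##############################......
......--############################+......
.......---##########################+......
.........-----######################.......
.............-----##################......
[... 2414 characters left out ...]

.........--########################-.............
..........-######################-...............
...........-########-##########--................
.............################--..................
..............####-########--....................
...............-...-#####--......................
....................--##--.......................
.....................---.........................
.................................................
.................................................
.................................................
.................................................
.................................................
.................................................
```

```bash
python3 - <<'E'
from h import *
V=[]
for n in("top","scene"):
    im,K,E=cam(n);V.append((blobat(soapmask(up(im)),*proj(np.array([[.531,.1,.08]]),K,E)[0]),K,E))
def cost(q):
    t=0
    for m,K,E in V:
        a=np.zeros_like(m)
        for i in range(4):
            a|=render(SB,(.531+q[2*i],.1+q[2*i+1],q[8] if i==3 else -.279),.045+.022*i,K,E,m.shape)
        t+=1-(a&m).sum()/(a|m).sum()
    return t
q=np.array([.0035,.0115,-.004,-.0115,.0035,.0125,-.0033,-.0115,-.279])
for _ in range(2):
    s=np.array([q]*10);s[1:]+=np.diag([.004]*8+[.1]);o=minimize(cost,q,method="Nelder-Mead",options=dict(initial_simplex=s,xatol=1e-4,fatol=1e-5,maxiter=700));q=o.x
R=np.array([[.961,.276],[-.276,.961]]).T  # into scale axes
c,s=np.cos(-.279),np.sin(-.279)
for i in range(4):
    d=q[2*i:2*i+2];print(i+1,"across %.1f along %.1f mm"%(1e3*(c*d[0]+s*d[1]),1e3*(-s*d[0]+c*d[1])))
print(np.degrees(q[8]),o.fun)
E
```

```text
1 across 3.9 along 8.6 mm
2 across 2.6 along -12.0 mm
3 across 0.7 along 9.2 mm
4 across -1.0 along -5.1 mm
-15.21882066066807 0.1793473914695921
```

>>> send_rows(rows=[[-0.15, 0, 0, 0, 0, 0], [-0.3, 0, 0, 0, 0, 0], [-0.3, 0, 0, 0, 0, 0], [-0.3, 0, 0, 0, 0, 0], [-0.3, 0, 0, 0, 0, 0], [-0.3, 0, 0, 0, 0, 0], [-0.3, 0, 0, 0, 0, 0], [-0.3, 0, 0, 0, 0, 0], [-0.3, 0, 0, 0, 0, 0], [-0.3, 0, 0, 0, 0, 0], [-0.3, 0, 0, 0, 0, 0], [-0.3, 0, 0, 0, 0, 0], [-0.2, 0, 0, 0, 0, 0], [-0.1, 0, 0, 0, 0, 0], [0, 0, 0, 0, 0, 0], [0, 0, 0, 0, 0, 0]])

```text
clock: 84.78
position: [0.5272, 0.0894, 0.1489]
ee_rot: [1.894, -2.506, -0.0]
force: [-0.4, -0.1, 0.6]
width: 0.701
grip_force: 0.0
```

```bash
python3 - <<'E'
from h import *
go(.5277,.0890,.074,164,half=False)
E
```

```text
turn [ 0.001 -0.001  0.005] shift [ 0.003 -0.006  0.749] cur yd 164.2 j [ 27.  15. -16.  -0. -59. -43.] F [-0.4 -0.1  0.6] w 0.701 t 84.8 p [0.5272 0.0894 0.1489]
```

>>> send_rows(rows=[[0, -0.02, 0.15, 0, 0, 0], [0, 0, 0.25, 0, 0, 0], [0, 0, 0.18, 0, 0, 0], [0, 0, 0.1, 0, 0, 0], [0, 0, 0.05, 0, 0, 0], [0, 0, 0, 0, 0, 0], [0, 0, 0, 0, 0, 0], [0, 0, 0, 0, 0, 0], [0, 0, 0, 0, 0, 0]])

```text
clock: 85.53
position: [0.5305, 0.0888, 0.0772]
ee_rot: [-1.891, 2.506, -0.001]
force: [-0.3, 0.5, 0.1]
width: 0.699
grip_force: 0.0
```

>>> send_rows(rows=[[0, 0, 0, 0, 0, 0], [0, 0, 0, 0, 0, 0], [0, 0, 0, 0, 0, 0], [0, 0, 0, 0, 0, 0], [0, 0, 0, 0, 0, 0], [0, 0, 0, 0, 0, 0], [0, 0, 0, 0, 0, 0], [0, 0, -0.02, 0, 0, 0], [0, 0, -0.02, 0, 0, 0], [0, 0, -0.02, 0, 0, 0], [0, 0, 0, 0, 0, 0], [0.03, 0, 0, 0, 0, 0], [0.02, 0, 0, 0, 0, 0], [0, 0, 0, 0, 0, 0], [0, 0, 0, 0, 0, 0]], grip=1, newtons=20)

```text
clock: 86.78
position: [0.5282, 0.0835, 0.082]
ee_rot: [1.892, -2.508, 0.0]
force: [-0.1, -1.0, -0.5]
width: 0.478
grip_force: 20.0
```

>>> send_rows(rows=[[0, 0, 0.02, 0, 0, 0], [0, 0, 0.02, 0, 0, 0], [0, 0, 0.01, 0, 0, 0], [0, 0, 0, 0, 0, 0], [0, 0, 0, 0, 0, 0]])

```text
clock: 87.2
position: [0.5283, 0.0837, 0.0769]
ee_rot: [1.892, -2.507, 0.0]
force: [-0.5, -0.2, -1.6]
width: 0.482
grip_force: 20.0
```

>>> send_rows(rows=[[0, 0, 0.01, 0, 0, 0], [0, 0, 0.01, 0, 0, 0], [0, 0, 0, 0, 0, 0], [0, 0, 0, 0, 0, 0]])

```text
clock: 87.53
position: [0.5286, 0.0838, 0.0762]
ee_rot: [-1.893, 2.507, -0.001]
force: [-1.4, 0.2, 4.8]
width: 0.481
grip_force: 20.0
```

Contact; release, raise and check again.

>>> send_rows(rows=[[0, 0, 0, 0, 0, 0], [0, 0, 0, 0, 0, 0], [0, 0, 0, 0, 0, 0], [0, 0, 0, 0, 0, 0], [0, 0, 0, 0, 0, 0], [0, 0, 0, 0, 0, 0], [0, 0, -0.1, 0, 0, 0], [0, 0, -0.25, 0, 0, 0], [0, 0, -0.25, 0, 0, 0], [0, 0, -0.1, 0, 0, 0], [0.2, 0, 0, 0, 0, 0], [0.3, 0, 0, 0, 0, 0], [0.35, 0, 0, 0, 0, 0], [0.35, 0, 0, 0, 0, 0], [0.35, 0, 0, 0, 0, 0], [0.35, 0, 0, 0, 0, 0], [0.35, 0, 0, 0, 0, 0], [0.35, 0, 0, 0, 0, 0], [0.35, 0, 0, 0, 0, 0], [0.3, 0, 0, 0, 0, 0]], grip=-0.4)

```text
clock: 89.2
position: [0.4383, -0.2306, 0.1455]
ee_rot: [-1.892, 2.508, -0.0]
force: [0.8, -0.2, 1.0]
width: 0.701
grip_force: 0.0
```

>>> send_rows(rows=[[0.3, 0, 0, 0, 0, 0], [0.2, 0, 0, 0, 0, 0], [0, 0, 0, 0, 0, 0], [0, 0, 0, 0, 0, 0], [0, 0, 0, 0, 0, 0]])

```text
clock: 89.62
position: [0.4255, -0.2765, 0.1451]
ee_rot: [-1.892, 2.508, 0.0]
force: [0.2, 0.4, 0.5]
width: 0.7
grip_force: 0.0
```

```bash
python3 - <<'E'
from h import *
V=[]
for n in("top","scene"):
    im,K,E=cam(n);V.append((blobat(soapmask(up(im)),*proj(np.array([[.531,.1,.08]]),K,E)[0]),K,E))
def cost(q):
    t=0
    for m,K,E in V:
        a=np.zeros_like(m)
        for i in range(4):
            a|=render(SB,(.531+q[2*i],.1+q[2*i+1],q[8] if i==3 else -.279),.045+.022*i,K,E,m.shape)
        t+=1-(a&m).sum()/(a|m).sum()
    return t
q=np.array([.0035,.0115,-.004,-.0115,.0035,.0125,-.0033,-.0115,-.279])
for _ in range(2):
    s=np.array([q]*10);s[1:]+=np.diag([.004]*8+[.1]);o=minimize(cost,q,method="Nelder-Mead",options=dict(initial_simplex=s,xatol=1e-4,fatol=1e-5,maxiter=700));q=o.x
c,s=np.cos(-.279),np.sin(-.279)
for i in range(4):
    d=q[2*i:2*i+2];print(i+1,"across %.1f along %.1f mm"%(1e3*(c*d[0]+s*d[1]),1e3*(-s*d[0]+c*d[1])))
print(np.degrees(q[8]),o.fun,[v[0].sum()//16 for v in V],r.get_obs()["clock"])
E
```

```text
1 across 3.8 along 11.7 mm
2 across 2.5 along -13.7 mm
3 across 0.4 along 9.4 mm
4 across -0.2 along -10.3 mm
-14.809031687839465 0.19822008151509674 [np.uint64(399), np.uint64(989)] 89.7167
```

The pile now steps about +12, −14, +9, −10 mm and lies square, so I'm handing it in.

```bash
python3 -c "
from station import order
print(order.hand_in())"
```

```text
the job is handed in; nothing more can be done
None
```

I handed the job in at about 90 s, and no verdict came back: the empty bowl was set on the pan, released and tared, and all four soaps are stacked in it at about +12, −14, +9 and −10 mm along its length. One bar was knocked out of the bowl partway through; I picked it up again and it is now the top bar.

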